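Set out the soldering kit round the tip box and the tray

TASK

Set out the soldering kit for the next shift. Take the green tape measure off the tip box and lay it flat on the bench midway between the box and the black tray next to it, touching neither, and stand the solder reel flat on the middle of the closed box lid. Lay the side cutters on the bench on the other side of the tray from the box, parallel to the tray, centred along its length and about 4 cm clear of it, and lay the loose coil holder across the tray's near end (the end towards the robot), centred on the tray, parallel to that end and about 4 cm clear of it; leave the red tape measure and the teal iron where they are.

Things in the scene. Friction and masses are not known exactly. Their poses are not given: they have to be found in the camera images.
- tip_box: Closed blue-grey plastic parts box, fixed to the bench; 76 wide (own x) x 131 long (own y) x 29 mm high. Origin at the centre of its underside, z up; the flat closed lid's top is 29 mm above it. The long axis points roughly away from the robot. It may stand left or right of the tray, 185 to 255 mm from it centre to centre.
- tray: Low black pressed-steel solder tray, the one next to the tip box (others like it stand far off to the left and do not matter), fixed to the bench; 66 wide (own x) x 150 long (own y) x 14 mm high. Origin at the centre of its underside, z up; the long axis points roughly away from the robot, and its own +y always points towards the robot, to the tray's near end; own +x points to the robot's left. It may stand left or right of the tip box.
- tape_green: Small green and yellow pocket tape measure lying on its side, 54 (own x) x 63 (own y) x 27 mm high, 0.2 kg; at the start it lies on the tip box lid. Origin at the centre of its underside, z up. Solid and 46 mm wide to grip along its own x; a small steel hook stands out at its -y end.
- solder_reel: Part-used light-grey solder reel near the front of the bench (not the one far off to the left), standing on a flange: diameter 54 mm, 35 mm high, 0.26 kg. Origin at the centre of its underside, z up its axis. Grip anywhere across the flanges (54 mm).
- side_cutters: Side cutters with red handle sleeves, lying flat: 154 long (own x) x 48 wide (own y) x 14 mm high, 0.11 kg. Origin at the centre of its underside; gripped across both handles (along own y) at the middle it is 36 mm wide.
- coil_holder: Loose wire coil holder (a spring of bright wire, off its stand) lying on its side: 83 long (own x, the coil's axis) x 31 wide (own y) x 31 mm high, 35 g. Origin at the centre of its underside, z up. Gripped across the coil (along own y) it is 24 mm wide at the middle. It does not roll.
- tape_red: Bystander: the larger red and black tape measure, 62 x 88 x 31 mm, loose, behind the gap between box and tray. Origin at the centre of its underside. Leave it alone.
- iron_teal: Bystander: the teal-handled soldering iron lying crosswise along the bench's front edge, 251 long (own x) x 24 x 24 mm, loose. Origin under its middle. Leave it alone.
Mind the look-alikes: they are no part of the job. Several things have the shape of the tape_green; the one meant has the colours described above.

How it is judged:
At the end, for the whole second after the job is handed in: Reel upright within 15 mm of the lid's middle. Green tape flat, 72 mm or more off the box's and 68 off the tray's middle line, under 145 from both, 50 lengthwise. Cutters beyond tray, lines 82-112 mm apart, 20 lengthwise, 0.18 rad. Coil 115-147 mm before tray centre, 15 aside, 0.2 rad. At rest (((x of tip_box in the frame of tray between 0.1 and 0.4 m and x of side_cutters in the frame of tray between -0.112 and -0.082 m and x of tape_green in the frame of tray between 0.068 and 0.15 m and x of tape_green in the frame of tip_box between -0.15 and -0.072 m) or (x of tip_box in the frame of tray between -0.4 and -0.1 m and x of side_cutters in the frame of tray between 0.082 and 0.112 m and x of tape_green in the frame of tray between -0.15 and -0.068 m and x of tape_green in the frame of tip_box between 0.072 and 0.15 m)) and x of solder_reel in the frame of tip_box between -0.015 and 0.015 m and y of solder_reel in the frame of tip_box between -0.015 and 0.015 m and z of solder_reel in the frame of tip_box between 0.025 and 0.035 m and angle between each of solder_reel, tape_green, side_cutters's own z axis and vertical below 0.1 rad and y of tape_green in the frame of tray between -0.05 and 0.05 m and y of tape_green in the frame of tip_box between -0.05 and 0.05 m and horizontal distance between tape_green and tray below 0.145 m and horizontal distance between tape_green and tip_box below 0.145 m and height (world z) of each of tape_green, side_cutters, coil_holder below 0.008 m and y of side_cutters in the frame of tray between -0.02 and 0.02 m and angle between the x axis of side_cutters and the y axis of tray, either way round below 0.18 rad and y of coil_holder in the frame of tray between 0.115 and 0.147 m and x of coil_holder in the frame of tray between -0.015 and 0.015 m and angle between the x axis of coil_holder and the x axis of tray, either way round below 0.2 rad and angle between coil_holder's own z axis and vertical below 0.15 rad and linear speed of each of solder_reel, tape_green, side_cutters, coil_holder below 0.02 m/s); the robot touches nothing.
It fails at once if the red tape measure is moved more than 20 mm (distance of tape_red from where it was at the start of the episode above 0.02 m).
It fails at once if the teal iron is moved more than 20 mm (distance of iron_teal from where it was at the start of the episode above 0.02 m).
It also fails if it takes over 96 s, if anything falls off the work surface, if the arm or the gripper's body presses on something with over 40 N, if the wrist force passes 120 N, or if a joint passes its speed limit or range.

ROBOT

A 6-joint arm with a two-finger parallel gripper is mounted at the origin on a cart in front of the work surface, level with it; the furniture and walls round the work are solid. World frame = base frame: x ahead of the robot, y to its left, z up, the work surface at z = 0. Lengths are in m, angles in rad, forces in N, time in s.
With the tool pointing down it reaches from about 0.225 to 0.875 m from the base axis. Payload 3.4 kg.
Tool frame: the origin (TCP) lies midway between the tips of the shut fingers; the grasp point (between the pads) lies 19 mm behind it; z points along the fingers, y is the direction in which the jaws open and shut (so a half turn about z gives the same grasp; the last joint's range is limited). The gripper opens to 85 mm and grips with 20 to 120 N. Pads are 22 mm wide; open, the fingers measure 114 mm over their backs; the gripper's body (76 mm by 85 mm) begins 54 mm behind the grasp point. The pads swing forward as they close: fully open they stand 13 mm farther back than shut.
Start: joints at [0.984, 0.276, 1.505, -0, 1.361, -0.121], TCP at [0.258, 0.514, 0.231] pointing down, gripper open.
Joint ranges: [-2.89, 2.89], [-0.75, 2.08], [0.22, 2.7], [-1.18, 4.32], [0.11, 2.71], [-2.7, 2.7]. Speed limits (rad/s): [2.57, 2.57, 3.14, 3.14, 3.14, 3.14].

INTERFACE

Orientations are given as a unit quaternion [w, x, y, z].
In Python, from rig import manip, optics, ticket gives the robot as it stands.
- The arm moves only by the shell command python3 -m pendant 'ROWS' [FORCE]. ROWS is JSON, a list of rows, each an object with "gripper": the finger opening in mm, from 0 to 85.4; "delta_pos": the shift along the tool's x, y, z in mm, a list of three; "spin": the turn about the tool's z in rad. A call has 1 to 20 rows; each row is the pose to reach, as a shift and turn from the pose commanded when the call began, along the tool's axes at that moment; what a row does not reach only later rows make up. A row lasts 1/10 s, in which the tool goes at most 50 mm and 8.59 degrees, less where a joint would pass 70% of its speed; a pose out of reach is approached as far as the arm can. A call with a gripper value outside its range is refused whole. The fingers move at their own pace and stop on an object; FORCE is the grip in N (left out, the last holds). Time passes only in rows, so rows that repeat a pose let the fingers close. It gives the time, the measured TCP pose, the force and the opening at its end, in the units of the state.
- manip.get_state(): the state, without advancing time (a new reading comes with each control period).
- optics.get_image(name): name is "scene" or "top" or "wrist"; returns the picture (480x640x3 uint8, blue, green, red); there is no depth.
- optics.camera_model(name): a dict with "fovy" (degrees; the focal length in pixels is half the picture's height over the tangent of half this angle, whatever the lens; pixels are square), "cx", "cy" (the principal point, pixels), "xyz" and "orientation" of the camera in the world. Camera axes: x right, y down, z forward; pixel columns grow to the right and rows downward; lengths in m; the calibration is good to about 2 mm. A picture is of the moment at which its call begins: read the wrist's pose just before it. camera_model takes no time and is no camera call; for the wrist camera it gives the pose at the moment of the call.
- ticket.sign_off(): hands the job in, once; it reports no verdict.
The state is a dict: "clock": time; "qpos": joint angles; "qd": joint speeds; "effort": joint torques, N m; "position": TCP position; "ee_rot": TCP orientation; "contact_force": force on the tool from outside, world axes, zero at the start; "moment": the same for the moment, N m; "width": finger opening in m.
Only numpy, scipy, OpenCV 4.12 (cv2) and the standard library are available. Lean on these libraries where they do the work, as an engineer would, in place of code of your own. Each camera call takes 0.05 s, during which the arm holds its last target.

## Working session

There is one attempt and no reset: what is moved stays moved. The work goes in short steps, Python scripts to look and compute and a shell command to move; the robot and the scene stay as the last step left them, time stands still between calls to the robot, and variables do not carry over. Pictures are saved under pics/ and viewed, and the job is handed in when it is done.

```bash
ls; mkdir -p pics
python3 - <<'E'
from rig import manip, optics, ticket
import cv2
s=manip.get_state(); print(s)
for n in ("scene","top","wrist"):
    print(n,optics.camera_model(n))
    cv2.imwrite(f"pics/{n}0.png",optics.get_image(n))
E
```

```text
pics
{'clock': 0.0, 'qpos': array([ 9.83998969e-01,  2.76586071e-01,  1.50613096e+00,  9.49680864e-06,
        1.36071298e+00, -1.20998480e-01]), 'qd': array([-7.51779179e-05, -5.25646789e-04, -1.01486662e-03,  1.72506371e-03,
       -1.69655356e-03, -8.13829812e-04]), 'effort': array([-8.04416486e-04, -4.16783702e+01, -2.45804143e+01, -4.78054153e-04,
        1.13012563e-02,  1.61496075e-05]), 'position': array([0.25795746, 0.51329388, 0.23044568]), 'ee_rot': array([-3.22729080e-04,  2.30800518e-01,  9.73000656e-01, -8.60136488e-04]), 'contact_force': array([0.08134908, 0.20841775, 0.16462748]), 'moment': array([ 0.01990392, -0.01385947,  0.01655466]), 'width': 0.08565698909642573}
scene {'fovy': 48.382736193278035, 'cx': 319.8911173843778, 'cy': 242.1123986729887, 'xyz': array([-0.2313348 ,  0.68999207,  0.64337891]), 'orientation': array([ 0.22044304, -0.40986744,  0.77127936, -0.43421387])}
top {'fovy': 45.138335306893815, 'cx': 304.6852292653596, 'cy': 237.19797065434994, 'xyz': array([0.32453236, 0.16458037, 0.98194199]), 'orientation': array([-0.07131754,  0.71184289, -0.6949054 ,  0.07280103])}
wrist {'fovy': 59.336644829629904, 'cx': 320.90762312376506, 'cy': 238.24939799064592, 'xyz': array([0.19416384, 0.54455457, 0.37300604]), 'orientation': array([0.1196597 , 0.84310276, 0.51916134, 0.07301227])}
```

View pics/scene0.png

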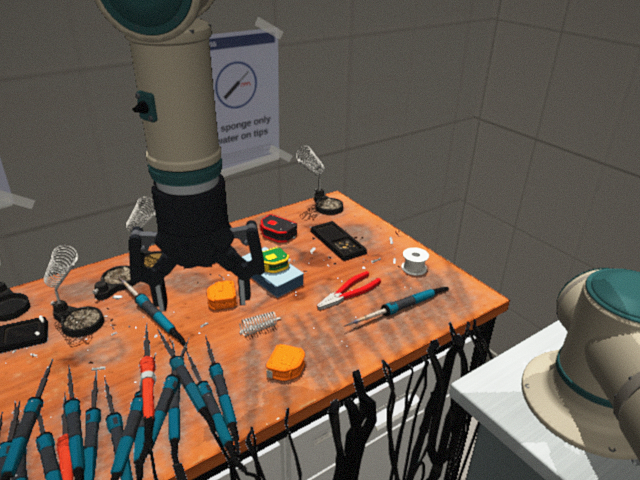

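View pics/top0.png

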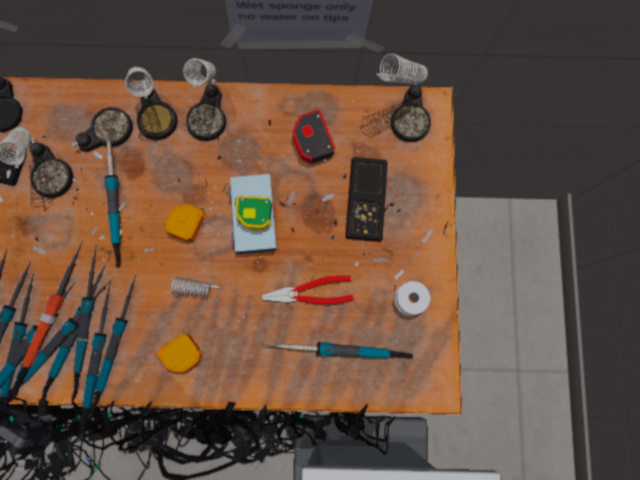

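View pics/wrist0.png

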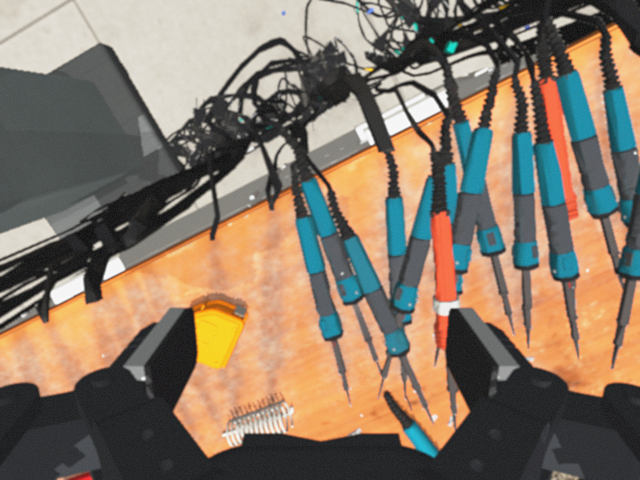

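The top view shows the tip box at about (253,213) with the green tape on it at (253,212). The tray is to its right at (367,200). The cutters are at (308,291), the reel at (412,299), the coil at (193,288), the red tape at (313,137) and the iron at (340,351). The arm isn't drawn in the top view.

Look-alikes:
- **Tape:** the orange/yellow tape-shaped things at top (185,221) and (179,353), and the red/black one at (313,137). The one I want is green/yellow at (253,212).
- **Coil:** the coils on stands at (140,80), (200,70), (403,68) and (15,145). The loose one is at (193,288).
- **Tray:** the far-left dark trays at (12,170).

Next is a close crop.

```bash
cat > h.py <<'E'
import numpy as np, cv2
from scipy.spatial.transform import Rotation as R
def Rq(q): return R.from_quat([q[1],q[2],q[3],q[0]]).as_matrix()
def ray(c,uv):
    f=240/np.tan(np.radians(c["fovy"]/2))
    d=Rq(c["orientation"])@np.array([(uv[0]-c["cx"])/f,(uv[1]-c["cy"])/f,1.])
    return np.array(c["xyz"]),d/np.linalg.norm(d)
def plane(c,uv,z):
    o,d=ray(c,uv); return o+d*(z-o[2])/d[2]
def tri(c1,u1,c2,u2):
    o1,d1=ray(c1,u1);o2,d2=ray(c2,u2)
    A=np.array([d1,-d2]).T; t=np.linalg.lstsq(A,o2-o1,rcond=None)[0]
    a,b=o1+t[0]*d1,o2+t[1]*d2
    return (a+b)/2,np.linalg.norm(a-b)
def proj(c,p):
    f=240/np.tan(np.radians(c["fovy"]/2))
    q=Rq(c["orientation"]).T@(np.array(p)-c["xyz"]); return np.array([c["cx"]+f*q[0]/q[2],c["cy"]+f*q[1]/q[2]])
E
python3 - <<'E'
import cv2
t=cv2.imread('pics/top0.png'); s=cv2.imread('pics/scene0.png')
cv2.imwrite('pics/ct.png',cv2.resize(t[90:330,160:460],(800,640),interpolation=cv2.INTER_CUBIC)[:600])
cv2.imwrite('pics/cs.png',cv2.resize(s[180:380,190:450],(780,600),interpolation=cv2.INTER_CUBIC))
E
```

```text
(no output)
```

View pics/ct.png

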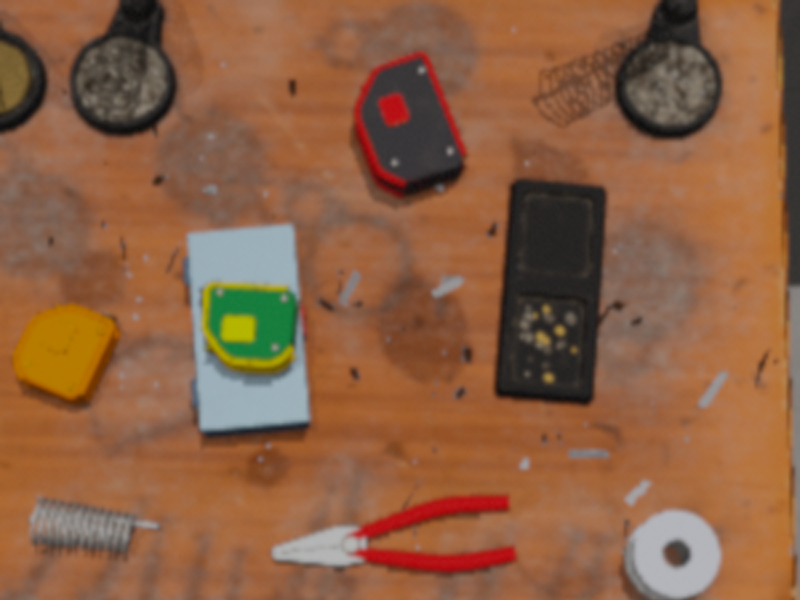

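View pics/cs.png

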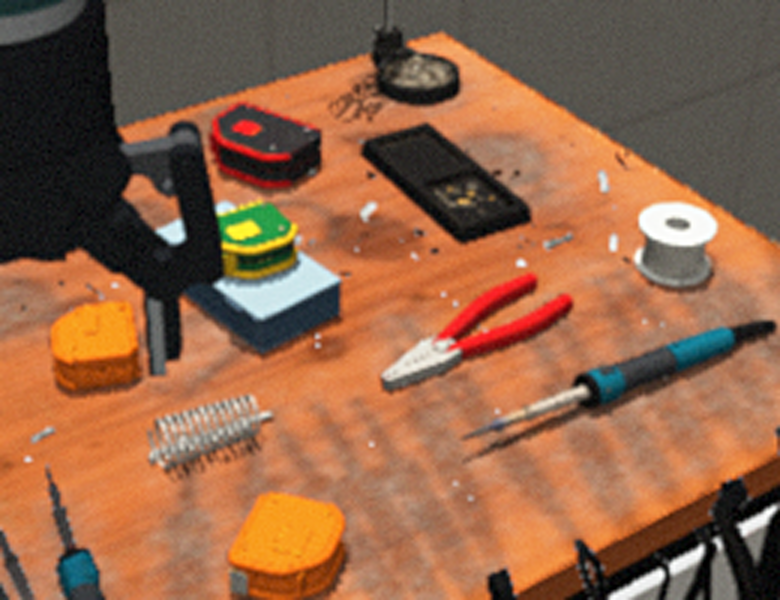

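The crop confirms that the green tape with the yellow square lies on the box lid, its long axis across the image. Now I'll measure with masks.

```bash
cat > meas.py <<'E'
import numpy as np, cv2
from h import *
def comps(m,amin=60):
    n,l,st,c=cv2.connectedComponentsWithStats(m.astype(np.uint8))
    return [(l==i).astype(np.uint8) for i in range(1,n) if st[i,4]>amin]
def masks(img):
    h=cv2.cvtColor(img,cv2.COLOR_BGR2HSV); H,S,V=[h[...,i].astype(int) for i in range(3)]
    return dict(green=(H>22)&(H<85)&(S>110)&(V>60), red=((H<4)|(H>172))&(S>150)&(V>90),
      box=(H>85)&(H<115)&(S>20)&(S<90)&(V>140), dark=(V<60), pale=(S<60)&(V>110))
E
python3 - <<'E'
from rig import optics
from meas import *
img=cv2.imread('pics/top0.png'); c=optics.camera_model('top'); M=masks(img)
hz=dict(green=.056,box=.029,dark=.014,pale=.02,red=.012)
for k,m in M.items():
    for q in comps(m):
        p=np.argwhere(q)[:,::-1].astype(np.float32)
        r=cv2.minAreaRect(p); u=r[0]
        if not(150<u[0]<450 and 100<u[1]<380): continue
        w=np.array([plane(c,x,hz[k])[:2] for x in cv2.boxPoints(r)])
        a,b=w[1]-w[0],w[2]-w[1]
        print(k,len(p),np.round(u,1),'ctr',np.round(w.mean(0),4),'sides',np.round([np.linalg.norm(a),np.linalg.norm(b)],4),'dirs',np.round(np.degrees([np.arctan2(a[1],a[0]),np.arctan2(b[1],b[0])]),1))
E
```

```text
green 1017 [253.  212.5] ctr [0.556  0.2512] sides [0.0565 0.0562] dirs [ -88.6 -177.9]
red 327 [311.2 136.6] ctr [0.7088 0.1577] sides [0.0652 0.0909] dirs [ -66.2 -159.1]
red 109 [307.3 130.8] ctr [0.7193 0.1649] sides [0.0171 0.022 ] dirs [ -69.  -161.3]
red 308 [321.1 281.9] ctr [0.449  0.1354] sides [0.0987 0.0136] dirs [ -76.4 -167.4]
red 335 [323.1 299.8] ctr [0.4189 0.1316] sides [0.0975 0.0145] dirs [ -87.6 -178.5]
box 1658 [252.  212.6] ctr [0.5632 0.2555] sides [0.0693 0.1288] dirs [ -83.6 -173.4]
dark 84288 [319.5 239.5] ctr [0.5577 0.1387] sides [1.1959 0.8504] dirs [-88.5 174.6]
dark 596 [210. 115.] ctr [0.7443 0.3394] sides [0.0985 0.0721] dirs [ -30.5 -125.3]
dark 647 [153.8 117.8] ctr [0.7365 0.4397] sides [0.0692 0.0875] dirs [ -39.7 -134.2]
dark 706 [313.  138.6] ctr [0.7042 0.1544] sides [0.0476 0.0875] dirs [ -64.7 -157.7]
dark 2597 [366.6 199.1] ctr [0.5962 0.059 ] sides [0.1466 0.0642] dirs [ -4.  -93.4]
dark 100 [400.5 354.4] ctr [0.332  0.0029] sides [0.0084 0.0353] dirs [ -6.2 -94.3]
pale 101 [410.5 124.7] ctr [ 0.7322 -0.0179] sides [0.0196 0.0376] dirs [ -81.8 -174.9]
pale 76 [420.  122.9] ctr [ 0.7359 -0.0349] sides [0.0156 0.0221] dirs [ -64.4 -158.8]
pale 1985 [251.6 212.1] ctr [0.5663 0.2571] sides [0.0747 0.1333] dirs [ -83.6 -173.4]
pale 33100 [438.  338.5] ctr [ 0.3703 -0.0586] sides [0.4703 0.4586] dirs [-88.6 175.9]
pale 444 [194.7 287.4] ctr [0.4336 0.3466] sides [0.0236 0.0805] dirs [ -5.4 -98.1]
pale 898 [411.5 297.5] ctr [ 0.4256 -0.0155] sides [0.0587 0.055 ] dirs [-88.6 178.9]
pale 377 [279.5 294.5] ctr [0.4252 0.2046] sides [0.0585 0.025 ] dirs [ -88.6 -178.5]
pale 121 [302.5 347.3] ctr [0.3398 0.1641] sides [0.0071 0.0444] dirs [ -1.6 -91.8]
```

```bash
cat >> h.py <<'E'
def go(x,y,z,ang,s=None):
    """print delta_pos(mm), spin for tool y at world angle ang (deg, mod 180)"""
    from rig import manip
    s=s or manip.get_state(); T=Rq(s["ee_rot"])
    cur=np.arctan2(T[1,1],T[0,1]); d=-(np.radians(ang)-cur)
    d=(d+np.pi/2)%np.pi-np.pi/2
    print('t',round(s["clock"],2),'pos',np.round(s["position"],4),'jaw',round(np.degrees(cur),1),'q6',round(s["qpos"][5],2),'delta',np.round(1000*T.T@(np.array([x,y,z])-s["position"]),1),'spin',round(d,3),'or',round(d-np.sign(d)*np.pi,3))
def show():
    from rig import manip
    s=manip.get_state(); T=Rq(s["ee_rot"])
    return s
E
python3 -c "
from h import *
go(.556,.251,.20,0)
from rig import optics
c=optics.camera_model('wrist'); print(Rq(c['orientation'])[:,2])"
```

```text
t 0.15 pos [0.2581 0.5134 0.2306] jaw 63.3 q6 -0.12 delta [-384.1 -100.6   30.7] spin 1.105 or -2.037
[ 0.24749505 -0.12575665 -0.96069322]
```

```bash
python3 -m pendant '[{"gripper":85,"delta_pos":[-48,-12,4],"spin":0.14},{"gripper":85,"delta_pos":[-96,-25,8],"spin":0.28},{"gripper":85,"delta_pos":[-144,-38,12],"spin":0.42},{"gripper":85,"delta_pos":[-192,-50,15],"spin":0.56},{"gripper":85,"delta_pos":[-240,-63,19],"spin":0.70},{"gripper":85,"delta_pos":[-288,-75,23],"spin":0.84},{"gripper":85,"delta_pos":[-336,-88,27],"spin":0.98},{"gripper":85,"delta_pos":[-384,-101,31],"spin":1.10},{"gripper":85,"delta_pos":[-384,-101,31],"spin":1.10}]' 40
python3 - <<'E'
from h import *
from rig import manip,optics
import json
go(.556,.251,.20,0)
c=optics.camera_model('wrist'); cv2.imwrite('pics/w1.png',optics.get_image('wrist'))
json.dump({k:np.array(v).tolist() for k,v in c.items()},open('w1.json','w'))
cv2.imwrite('pics/s1.png',optics.get_image('scene'))
E
```

```text
clock: 1.05
position: [0.5605, 0.2463, 0.1989]
ee_rot: [0.002, 0.708, 0.706, -0.0]
contact_force: [-0.1, -0.0, -0.4]
width: 0.0847
t 1.05 pos [0.5605 0.2463 0.1989] jaw -0.1 q6 0.31 delta [ 4.7 -4.5 -1.1] spin -0.002 or 3.139
```

View pics/w1.png

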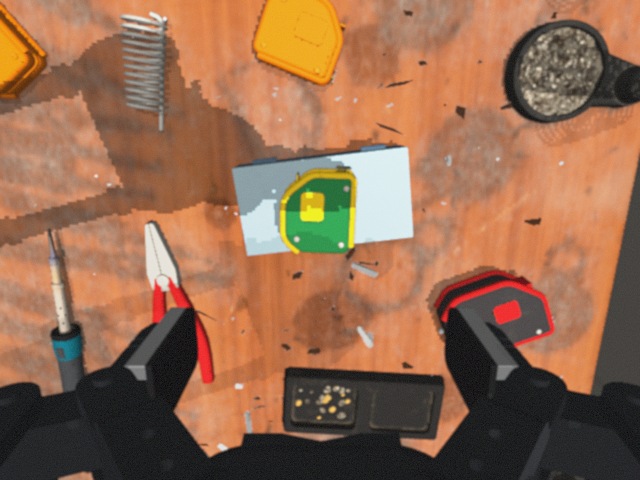

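View pics/s1.png

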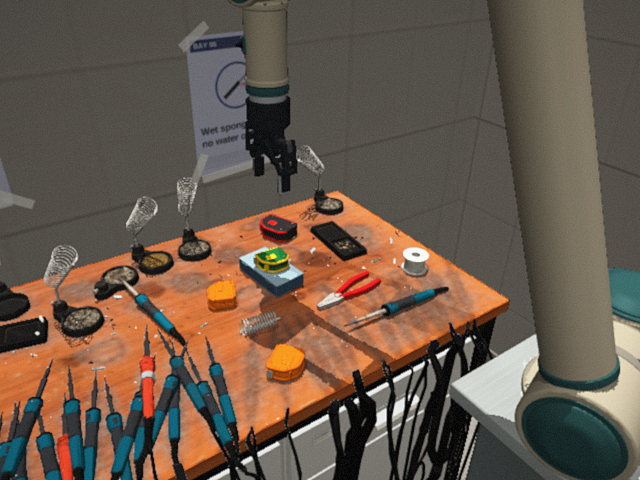

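In the wrist view the green tape is at (318,211) on the lid, whose corners are near (233,168), (409,147), (413,237) and (248,256). The tray is at (363,403) and the red tape at (497,308). The scene view is clear of the arm.

```bash
python3 - <<'E'
from rig import optics
from meas import *
import json
W=json.load(open('w1.json')); T=optics.camera_model('top'); S=optics.camera_model('scene')
wi,ti,si=[cv2.imread(f'pics/{n}.png') for n in('w1','top0','s1')]
cams=dict(w=W,t=T,s=S); ims=dict(w=wi,t=ti,s=si)
roi=dict(w=(220,140,200,125),t=(222,170,60,85),s=(235,240,70,60))
def yel(im):
    h=cv2.cvtColor(im,cv2.COLOR_BGR2HSV);H,Sx,V=[h[...,i].astype(int) for i in range(3)]
    return (H>22)&(H<36)&(Sx>150)&(V>90), (H>36)&(H<85)&(Sx>110)&(V>50)
P={}
for k,im in ims.items():
    x,y,w,h=roi[k]; c=im[y:y+h,x:x+w]; Y,G=yel(c)
    # yellow square: yellow component inside the green hull
    g=np.argwhere(G)[:,::-1]; gc=np.median(g,0)
    best=min([q for q in comps(Y,12)],key=lambda q:np.linalg.norm(np.argwhere(q)[:,::-1].mean(0)-gc))
    P[k]=np.argwhere(best)[:,::-1].mean(0)+[x,y]
    r=cv2.minAreaRect(g.astype(np.float32)); print(k,'square',P[k].round(1),'green rect',np.round(np.array(r[0])+[x,y],1),np.round(r[1],1))
for a,b in('wt','ts','ws'):
    p,e=tri(cams[a],P[a],cams[b],P[b]); print(a,b,'square',p.round(4),'miss',round(e,4))
# lid
def lid(im,r):
    x,y,w,h=r; c=im[y:y+h,x:x+w]; hs=cv2.cvtColor(c,cv2.COLOR_BGR2HSV);H,Sx,V=[hs[...,i].astype(int) for i in range(3)]
    m=((H>85)&(H<120)&(Sx<110)&(V>100)).astype(np.uint8); m=max(comps(m),key=lambda q:q.sum())
    hu=cv2.convexHull(np.argwhere(m)[:,::-1].astype(np.int32)); r=cv2.minAreaRect(hu); a=cv2.approxPolyDP(hu,6,True)[:,0]
    return a+[x,y], cv2.boxPoints(r)+[x,y]
for k in 'wt':
    a,b=lid(ims[k],roi[k]); print(k,a.tolist())
    for q in (a,b):
        w=np.array([plane(cams[k],u,.029)[:2] for u in q]); print(w.round(4).tolist(), w.mean(0).round(4))
for k in('w','t'):
    x,y,w,h=roi[k]; Y,G=yel(ims[k][y:y+h,x:x+w]); g=max(comps(cv2.morphologyEx((Y|G).astype(np.uint8),cv2.MORPH_CLOSE,np.ones((3,3)))),key=lambda q:q.sum())
    g=np.argwhere(g)[:,::-1]+[x,y]
    p=np.array([plane(cams[k],u,.056)[:2] for u in g]).astype(np.float32)
    r=cv2.minAreaRect(p); print(k,'tape rect',r,'extent',p.min(0),p.max(0))
E
python3 - <<'E'
import cv2
w=cv2.imread('pics/w1.png'); cv2.imwrite('pics/w1c.png',cv2.resize(w[140:265,225:425],(800,500),interpolation=cv2.INTER_CUBIC))
E
```

```text
w square [311.8 206.1] green rect [318.  215.5] [73. 64.]
t square [248.9 212.9] green rect [254. 211.] [26. 32.]
s square [270.6 256.3] green rect [272.6 259.4] [20.4 28.7]
w t square [0.5537 0.2574 0.061 ] miss 0.0002
t s square [0.5547 0.2576 0.0568] miss 0.0004
w s square [0.5538 0.2573 0.0573] miss 0.0012
w [[412, 236], [248, 254], [233, 168], [406, 147]]
[[0.63, 0.2269], [0.5028, 0.2129], [0.4953, 0.2795], [0.6218, 0.2942]] [0.5625 0.2534]
[[0.4945, 0.2838], [0.6213, 0.2982], [0.6338, 0.2272], [0.4987, 0.2108]] [0.5621 0.255 ]
t [[275, 247], [235, 250], [231, 178], [269, 175]]
[[0.5038, 0.2144], [0.4971, 0.2812], [0.6227, 0.2941], [0.6298, 0.229]] [0.5634 0.2547]
[[0.6236, 0.3005], [0.6315, 0.2281], [0.5017, 0.2134], [0.4942, 0.284]] [0.5628 0.2565]
w tape rect ((0.5571309328079224, 0.25212177634239197), (0.0594853051006794, 0.05205322802066803), 89.77313995361328) extent [0.5310511 0.222439 ] [0.5832023 0.281872 ]
t tape rect ((0.5554839372634888, 0.25225189328193665), (0.05771278589963913, 0.054957397282123566), 88.13304138183594) extent [0.5279194  0.22326376] [0.58357763 0.280384  ]
```

View pics/w1c.png

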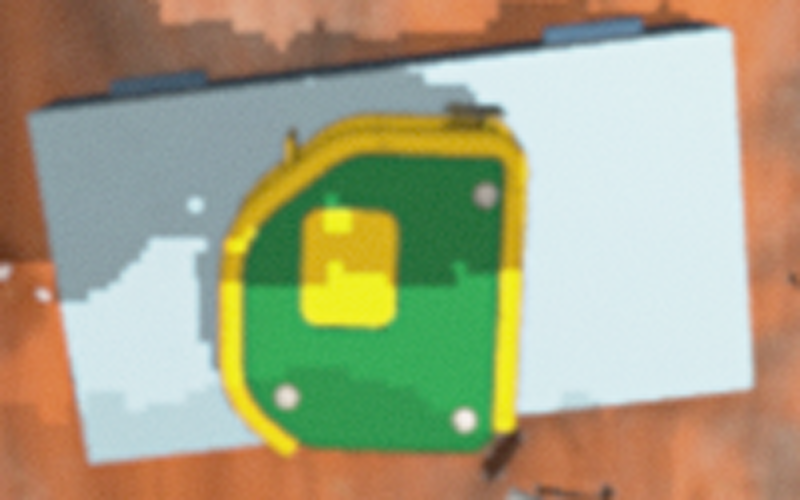

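Run:
```python
from rig import optics
from meas import *
import json
W=json.load(open('w1.json')); T=optics.camera_model('top'); S=optics.camera_model('scene')
wi,ti,si=[cv2.imread(f'pics/{n}.png') for n in('w1','top0','s1')]
def dark(im,r,v):
    x,y,w,h=r; c=im[y:y+h,x:x+w]; m=(c.max(2)<v).astype(np.uint8); m=cv2.morphologyEx(m,cv2.MORPH_CLOSE,np.ones((5,5)));m=cv2.morphologyEx(m,cv2.MORPH_OPEN,np.ones((5,5)))
    m=max(comps(m),key=lambda q:q.sum()); hu=cv2.convexHull(np.argwhere(m)[:,::-1].astype(np.int32)); a=cv2.approxPolyDP(hu,4,True)[:,0]; return a+[x,y]
at=dark(ti,(340,150,55,100),70); as_=dark(si,(300,212,75,55),70); aw=dark(wi,(270,355,190,75),70)
print(at.tolist(),as_.tolist(),aw.tolist())
w=np.array([plane(T,u,.014)[:2] for u in at]);print(w.round(4).tolist(),w.mean(0))
w=np.array([plane(W,u,.014)[:2] for u in aw]);print(w.round(4).tolist())
w=np.array([plane(S,u,.014)[:2] for u in as_]);print(w.round(4).tolist())
for n,c in(('W',W),('S',S)):
  print(n,[proj(c,plane(T,u,.014)).round(1).tolist() for u in at])
cv2.imwrite('pics/s1c.png',cv2.resize(si[205:270,225:385],(800,325),interpolation=cv2.INTER_CUBIC))
cv2.imwrite('pics/t1c.png',cv2.resize(ti[145:255,330:410],(436,600),interpolation=cv2.INTER_CUBIC))
```

```text
[[384, 160], [381, 239], [347, 238], [352, 159]] [[365, 253], [342, 259], [312, 227], [333, 222], [355, 237]] [[442, 378], [436, 429], [285, 429], [288, 368]]
[[0.6672, 0.0285], [0.525, 0.0343], [0.5253, 0.0925], [0.6677, 0.0849]] [0.59631276 0.06004377]
[[0.6678, 0.0901], [0.6664, 0.0352], [0.5256, 0.0359], [0.53, 0.101]]
[[0.5112, 0.0477], [0.5196, 0.1038], [0.6676, 0.0818], [0.66, 0.0264], [0.5764, 0.0248]]
W [[436.4, 435.0], [284.5, 430.5], [283.0, 376.4], [441.4, 383.0]]
S [[330.5, 221.0], [365.9, 248.3], [344.6, 256.2], [310.9, 227.3]]
```

View pics/s1c.png

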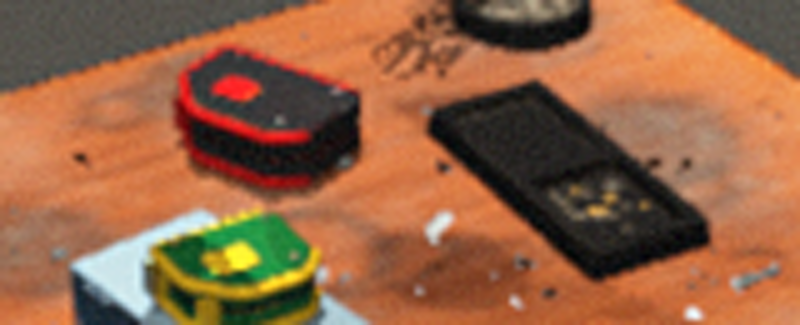

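View pics/t1c.png

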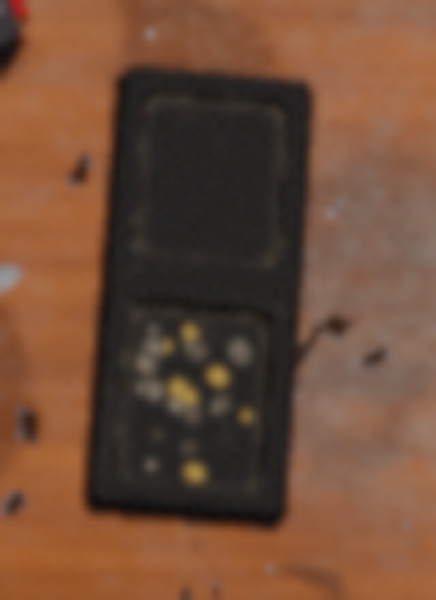

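The tray's corners in the top view are (352.4,157.5), (387.2,160.6), (381.9,241) and (346.1,238.2). In the scene view they are (311.4,228), (333,221.4), (366.6,249) and (344.6,258).

Run:
```python
from rig import optics
from meas import *
T=optics.camera_model('top'); S=optics.camera_model('scene')
t=[(352.4,157.5),(387.2,160.6),(381.9,241),(346.1,238.2)]; s=[(311.4,228),(333,221.4),(366.6,249),(344.6,258)]
for a,b in zip(t,s):
    p,e=tri(T,a,S,b); print(p.round(4),round(e,4))
w=np.array([plane(T,u,.013)[:2] for u in t]); print(w.round(4).tolist()); c=w.mean(0)
L=[np.linalg.norm(w[i]-w[(i+1)%4]) for i in range(4)]; print(np.round(L,4))
ax=((w[2]+w[3])-(w[0]+w[1])); ty=ax/np.linalg.norm(ax); tx=np.array([ty[1],-ty[0]])
if tx[1]<0: tx=-tx
print('tray',c.round(4),'y',ty.round(4),'x',tx.round(4),'ang',np.degrees(np.arctan2(-ty[1],-ty[0])))
b=np.array([.563,.2545]); th=np.radians(6.3); by=np.array([-np.cos(th),-np.sin(th)])
bx=np.array([by[1],-by[0]]); bx=bx if bx[1]>0 else -bx
m=(b+c)/2
for q in (m,m+[0,-.002],m+[0,.003]): print('tape',q.round(4),'in tray',((q-c)@tx).round(4),((q-c)@ty).round(4),'in box',((q-b)@bx).round(4),((q-b)@by).round(4))
print('cutters',c-.097*tx,'coil',c+.131*ty, 'dist',np.linalg.norm(b-c))
```

```text
[0.6708 0.0829 0.0104] 0.0028
[0.6669 0.0221 0.0111] 0.0011
[0.5223 0.0333 0.0133] 0.0017
[0.5254 0.0932 0.0097] 0.0014
[[0.6708, 0.0841], [0.6666, 0.0227], [0.5218, 0.0326], [0.5252, 0.0939]]
[0.0615 0.1452 0.0614 0.146 ]
tray [0.5961 0.0584] y [-0.9977  0.0675] x [0.0675 0.9977] ang -3.870128927248878
tape [0.5795 0.1564] in tray 0.0967 0.0231 in box -0.0993 -0.0057
tape [0.5795 0.1544] in tray 0.0947 0.023 in box -0.1013 -0.0055
tape [0.5795 0.1594] in tray 0.0997 0.0233 in box -0.0963 -0.006
cutters [ 0.58954245 -0.03842231] coil [0.46538821 0.06719835] dist 0.19891503160500223
```

```bash
python3 -c "
from h import *
go(.5565,.248,.031,-1)"
```

```text
t 1.15 pos [0.5563 0.25   0.1994] jaw 0.2 q6 0.3 delta [ -2.    0.5 168.4] spin 0.02 or -3.121
```

```bash
python3 -m pendant '[{"gripper":85,"delta_pos":[-2,0.5,45],"spin":0.02},{"gripper":85,"delta_pos":[-2,0.5,85],"spin":0.02},{"gripper":85,"delta_pos":[-2,0.5,115],"spin":0.02},{"gripper":85,"delta_pos":[-2,0.5,140],"spin":0.02},{"gripper":85,"delta_pos":[-2,0.5,155],"spin":0.02},{"gripper":85,"delta_pos":[-2,0.5,163],"spin":0.02},{"gripper":85,"delta_pos":[-2,0.5,167],"spin":0.02},{"gripper":85,"delta_pos":[-2,0.5,168],"spin":0.02},{"gripper":85,"delta_pos":[-2,0.5,168],"spin":0.02}]' 40
python3 - <<'E'
from h import *
from rig import manip,optics
go(.5565,.248,.031,-1)
print(manip.get_state()['contact_force'])
cv2.imwrite('pics/s2.png',cv2.resize(optics.get_image('scene')[180:310,210:380],(785,600)))
E
```

```text
clock: 2.05
position: [0.5569, 0.2496, 0.0332]
ee_rot: [0.0, 0.712, 0.702, 0.001]
contact_force: [-0.0, -1.1, -0.5]
width: 0.0848
t 2.05 pos [0.5569 0.2496 0.0332] jaw -0.8 q6 0.32 delta [-1.6 -0.4  2.2] spin 0.003 or -3.139
[-0.04755801 -1.06965809 -0.53594636]
```

View pics/s2.png

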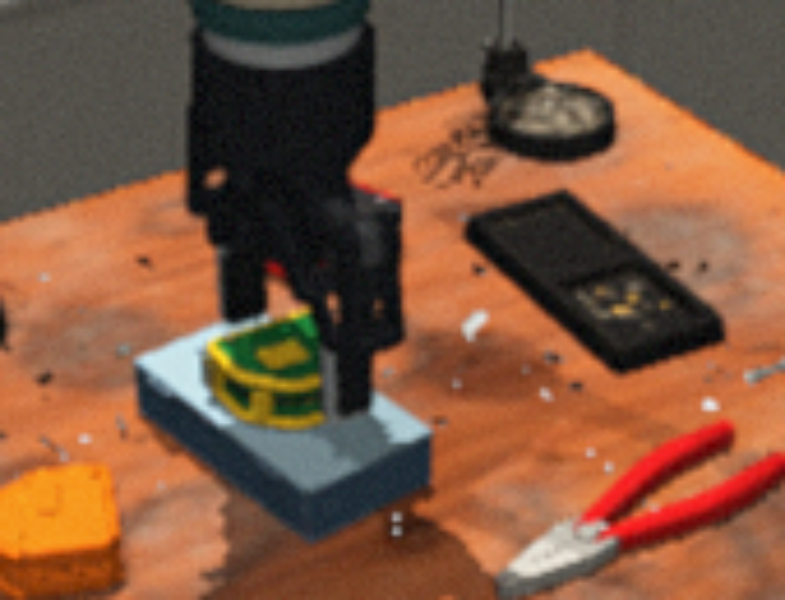

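The fingers straddle the tape above the lid, so I'll close and lift.

```bash
python3 -m pendant '[{"gripper":40,"delta_pos":[0,0,1],"spin":0},{"gripper":30,"delta_pos":[0,0,1],"spin":0},{"gripper":30,"delta_pos":[0,0,1],"spin":0},{"gripper":30,"delta_pos":[0,0,1],"spin":0},{"gripper":30,"delta_pos":[0,0,1],"spin":0},{"gripper":30,"delta_pos":[0,0,1],"spin":0},{"gripper":30,"delta_pos":[0,0,1],"spin":0},{"gripper":30,"delta_pos":[0,0,-10],"spin":0},{"gripper":30,"delta_pos":[0,0,-35],"spin":0},{"gripper":30,"delta_pos":[0,0,-60],"spin":0},{"gripper":30,"delta_pos":[0,0,-60],"spin":0}]' 40
python3 - <<'E'
from h import *
from rig import manip,optics
go(.57,.153,.06,-1)
print(manip.get_state()['contact_force'])
cv2.imwrite('pics/s3.png',cv2.resize(optics.get_image('scene')[150:310,210:400],(712,600)))
E
```

```text
clock: 3.2
position: [0.5583, 0.2498, 0.0955]
ee_rot: [0.001, 0.712, 0.702, 0.003]
contact_force: [0.3, -0.6, -2.2]
width: 0.0454
t 3.2 pos [0.5583 0.2498 0.0955] jaw -0.9 q6 0.32 delta [-96.7  12.9  35.4] spin 0.003 or -3.139
[ 0.31472574 -0.61889676 -2.24328855]
```

View pics/s3.png

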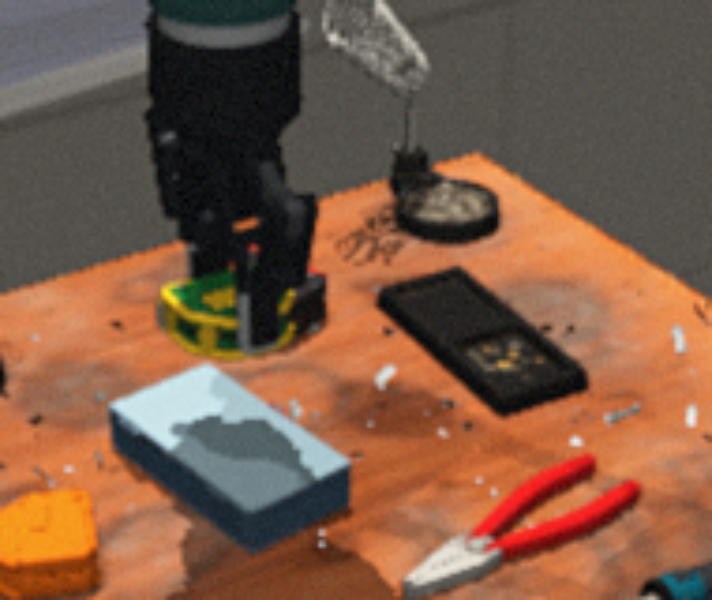

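```bash
python3 -c "
from h import *
go(.57,.153,.0035,-1)"
```

```text
t 3.25 pos [0.5571 0.2493 0.0936] jaw -0.9 q6 0.32 delta [-96.2  14.1  90.1] spin 0.003 or -3.139
```

```bash
python3 -m pendant '[{"gripper":30,"delta_pos":[-30,4,0],"spin":0},{"gripper":30,"delta_pos":[-65,9,0],"spin":0},{"gripper":30,"delta_pos":[-90,13,10],"spin":0},{"gripper":30,"delta_pos":[-96,14,40],"spin":0},{"gripper":30,"delta_pos":[-96,14,65],"spin":0},{"gripper":30,"delta_pos":[-96,14,78],"spin":0},{"gripper":30,"delta_pos":[-96,14,85],"spin":0},{"gripper":30,"delta_pos":[-96,14,88],"spin":0},{"gripper":30,"delta_pos":[-96,14,89],"spin":0},{"gripper":30,"delta_pos":[-96,14,89],"spin":0}]'
python3 -c "
from h import *
go(.57,.153,.0035,-1)"
```

```text
clock: 4.25
position: [0.5697, 0.1533, 0.0041]
ee_rot: [0.0, 0.712, 0.702, 0.001]
contact_force: [1.3, 0.1, -1.6]
width: 0.0454
t 4.25 pos [0.5697 0.1533 0.0041] jaw -0.8 q6 0.16 delta [-0.3  0.3  0.6] spin 0.003 or -3.139
```

```bash
python3 -m pendant '[{"gripper":30,"delta_pos":[0,0,1],"spin":0},{"gripper":30,"delta_pos":[0,0,1.5],"spin":0},{"gripper":30,"delta_pos":[0,0,1.5],"spin":0},{"gripper":60,"delta_pos":[0,0,1],"spin":0},{"gripper":65,"delta_pos":[0,0,1],"spin":0},{"gripper":75,"delta_pos":[0,0,1],"spin":0},{"gripper":75,"delta_pos":[0,0,1],"spin":0},{"gripper":75,"delta_pos":[0,0,-20],"spin":0},{"gripper":75,"delta_pos":[0,0,-55],"spin":0},{"gripper":75,"delta_pos":[0,0,-100],"spin":0},{"gripper":75,"delta_pos":[0,0,-150],"spin":0},{"gripper":75,"delta_pos":[0,0,-196],"spin":0},{"gripper":75,"delta_pos":[0,0,-196],"spin":0}]'
python3 - <<'E'
from h import *
from rig import manip,optics
import json
print(manip.get_state()['contact_force'])
cv2.imwrite('pics/t4.png',optics.get_image('top'))
c=optics.camera_model('wrist'); cv2.imwrite('pics/w4.png',optics.get_image('wrist'))
json.dump({k:np.array(v).tolist() for k,v in c.items()},open('w4.json','w'))
go(.425,-.016,.2,0)
E
```

```text
clock: 5.55
position: [0.5733, 0.1535, 0.2068]
ee_rot: [0.004, 0.712, 0.702, 0.006]
contact_force: [-0.5, -0.6, 1.0]
width: 0.0747
[-0.51029766 -0.63843258  0.96838707]
t 5.65 pos [0.5695 0.1529 0.2005] jaw -0.9 q6 0.16 delta [-171.1 -142.     0. ] spin -0.015 or 3.127
```

View pics/t4.png

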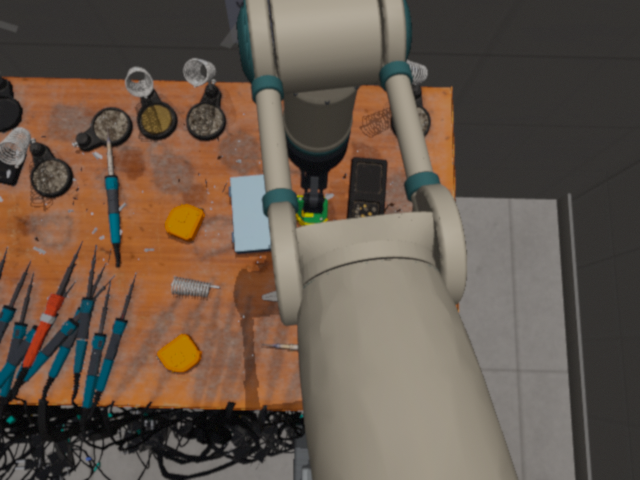

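View pics/w4.png

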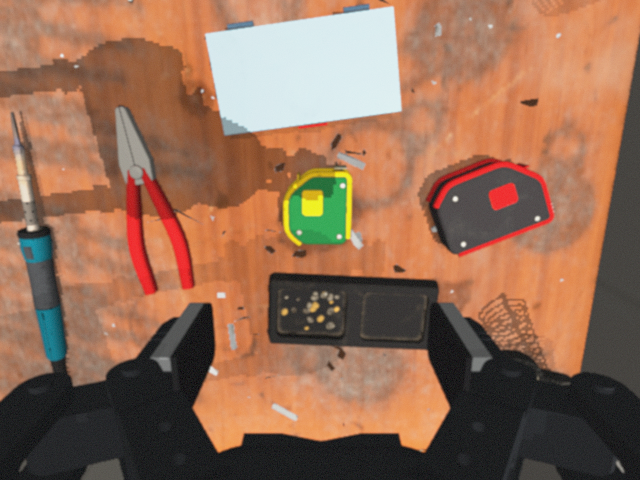

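The tape lies flat at wrist (318,208), midway between the lid (303,72) and the tray (354,311). I'll check positions from this view and measure the reel (top and scene) and the cutters.

Run:
```python
from rig import optics
from meas import *
import json
W=json.load(open('w4.json')); T=optics.camera_model('top'); S=optics.camera_model('scene'); W1=json.load(open('w1.json'))
wi=cv2.imread('pics/w4.png'); w1=cv2.imread('pics/w1.png'); ti=cv2.imread('pics/top0.png'); si=cv2.imread('pics/s1.png')
# lid
c=wi[0:150,190:415]; hs=cv2.cvtColor(c,cv2.COLOR_BGR2HSV); H,Sx,V=[hs[...,i].astype(int) for i in range(3)]
m=max(comps((Sx<40)&(V>170)),key=lambda q:q.sum()); hu=cv2.convexHull(np.argwhere(m)[:,::-1].astype(np.int32)); a=cv2.approxPolyDP(hu,5,True)[:,0]+[190,0]
print('lid px',a.tolist()); w=np.array([plane(W,u,.029)[:2] for u in a]); print(w.round(4).tolist(),'ctr',w.mean(0).round(4))
c=wi[265:360,260:428]; m=(c.max(2)<75).astype(np.uint8); m=cv2.morphologyEx(m,cv2.MORPH_CLOSE,np.ones((5,5))); m=cv2.morphologyEx(m,cv2.MORPH_OPEN,np.ones((7,7)));m=max(comps(m),key=lambda q:q.sum()); hu=cv2.convexHull(np.argwhere(m)[:,::-1].astype(np.int32)); a=cv2.approxPolyDP(hu,4,True)[:,0]+[260,265]
print('tray px',a.tolist()); w=np.array([plane(W,u,.012)[:2] for u in a]); print(w.round(4).tolist())
hs=cv2.cvtColor(wi[160:255,275:365],cv2.COLOR_BGR2HSV); H,Sx,V=[hs[...,i].astype(int) for i in range(3)]
m=max(comps((H>22)&(H<85)&(Sx>110)&(V>60)),key=lambda q:q.sum()); p=np.array([plane(W,u,.027)[:2] for u in np.argwhere(m)[:,::-1]+[275,160]]).astype(np.float32)
print('tape',cv2.minAreaRect(p))
# reel
def reel(im,r):
    x,y,w,h=r; hs=cv2.cvtColor(im[y:y+h,x:x+w],cv2.COLOR_BGR2HSV); m=(hs[...,1]<60)&(hs[...,2]>110); m=max(comps(m),key=lambda q:q.sum()); return m,x,y
m,x,y=reel(ti,(385,270,55,55)); cn=max(cv2.findContours(m,0,2)[0],key=cv2.contourArea); e=cv2.fitEllipse(cn); print('reel top',np.array(e[0])+[x,y],e[1])
for z in(.035,):
  print(plane(T,np.array(e[0])+[x,y],z), 'diam',.035,np.mean(e[1])/ (240/np.tan(np.radians(T['fovy']/2)))*(.982-.035))
cv2.imwrite('pics/s1r.png',cv2.resize(si[235:285,390:440],(600,600),interpolation=cv2.INTER_CUBIC))
cv2.imwrite('pics/t1r.png',cv2.resize(ti[270:325,385:440],(550,550),interpolation=cv2.INTER_CUBIC))
```

```text
lid px [[401, 110], [248, 131], [220, 115], [205, 34], [393, 7]]
[[0.6307, 0.2269], [0.5197, 0.2141], [0.5002, 0.2256], [0.4944, 0.279], [0.6228, 0.2937]] ctr [0.5536 0.2478]
tray px [[427, 347], [271, 341], [270, 276], [427, 280]]
[[0.6645, 0.0242], [0.5258, 0.0331], [0.5279, 0.0946], [0.6611, 0.0883]]
tape ((0.5686010122299194, 0.15609495341777802), (0.05289779230952263, 0.059998590499162674), 0.19884948432445526)
reel top [411.9773407  297.84542847] (33.071983337402344, 35.67040252685547)
[ 0.42336282 -0.01343033  0.035     ] diam 0.035 0.05636879673861133
```

View pics/s1r.png

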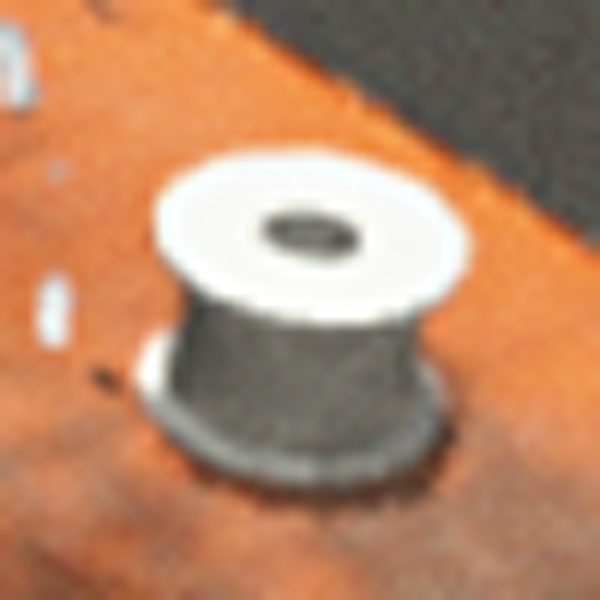

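View pics/t1r.png

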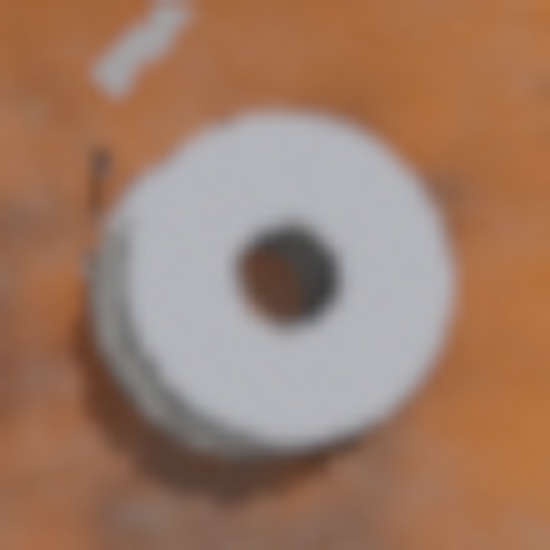

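Run:
```python
from rig import optics
from meas import *
T=optics.camera_model('top'); S=optics.camera_model('scene')
p,e=tri(T,(414.0-.5,297.3-.5),S,(415.8-.5,254.6-.5)); print('reel hole top',p.round(4),e.round(4))
print(plane(T,(413.5,296.8),.035))
go(.425,-.0165,.14,60);go(.425,-.0165,.14,0); go(.425,-.0165,.14,-30)
```

```text
reel hole top [ 0.4249 -0.0161  0.0355] 0.0006
[ 0.42513878 -0.01595463  0.035     ]
t 5.65 pos [0.5695 0.1529 0.2005] jaw -0.9 q6 0.16 delta [-171.6 -142.2   60. ] spin -1.062 or 2.079
t 5.65 pos [0.5695 0.1529 0.2005] jaw -0.9 q6 0.16 delta [-171.6 -142.2   60. ] spin -0.015 or 3.127
t 5.65 pos [0.5695 0.1529 0.2005] jaw -0.9 q6 0.16 delta [-171.6 -142.2   60. ] spin 0.509 or -2.633
```

```bash
python3 -m pendant '[{"gripper":85,"delta_pos":[-36,-30,12],"spin":0},{"gripper":85,"delta_pos":[-72,-60,24],"spin":0},{"gripper":85,"delta_pos":[-108,-90,36],"spin":0},{"gripper":85,"delta_pos":[-144,-119,48],"spin":0},{"gripper":85,"delta_pos":[-169.5,-142,60],"spin":0},{"gripper":85,"delta_pos":[-169.5,-142,80],"spin":0},{"gripper":85,"delta_pos":[-169.5,-142,110],"spin":0},{"gripper":85,"delta_pos":[-169.5,-142,140],"spin":0},{"gripper":85,"delta_pos":[-169.5,-142,140],"spin":0},{"gripper":85,"delta_pos":[-169.5,-142,140],"spin":0}]' 40
python3 - <<'E'
from h import *
from rig import manip,optics
go(.425,-.016,.006,-1)
cv2.imwrite('pics/s5.png',cv2.resize(optics.get_image('scene')[170:320,310:500],(760,600)))
E
```

```text
clock: 6.65
position: [0.4232, -0.0142, 0.0583]
ee_rot: [-0.002, 0.712, 0.702, -0.001]
contact_force: [0.9, 0.3, -0.3]
width: 0.0851
t 6.65 pos [ 0.4232 -0.0142  0.0583] jaw -0.9 q6 -0.18 delta [-1.8  2.  52.3] spin 0.002 or -3.139
```

View pics/s5.png

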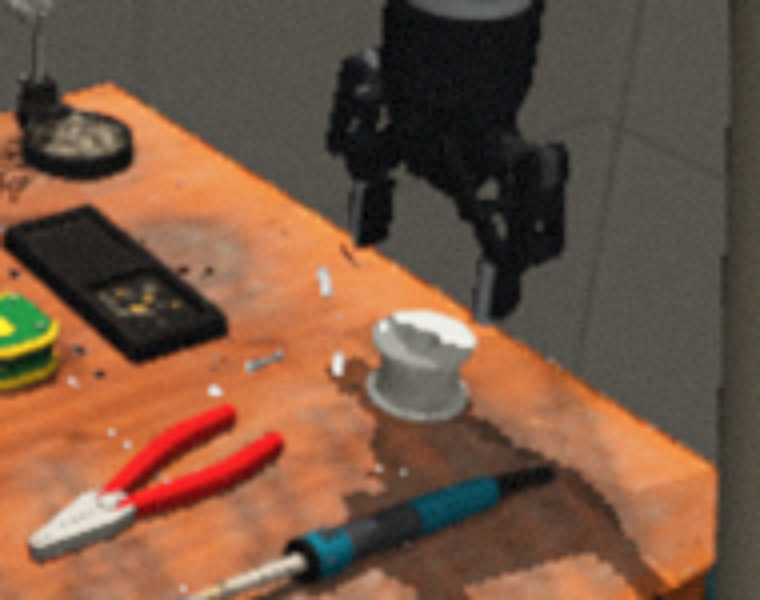

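```bash
python3 -c "
from h import *
go(.425,-.016,.006,-1)"
python3 -m pendant '[{"gripper":85,"delta_pos":[-0.5,0.5,20],"spin":0},{"gripper":85,"delta_pos":[-0.5,0.5,35],"spin":0},{"gripper":85,"delta_pos":[-0.5,0.5,45],"spin":0},{"gripper":85,"delta_pos":[-0.5,0.5,52],"spin":0},{"gripper":85,"delta_pos":[-0.5,0.5,52],"spin":0}]' 40
python3 - <<'E'
from h import *
from rig import manip,optics
go(.425,-.016,.006,-1)
print(manip.get_state()['contact_force'])
cv2.imwrite('pics/s6.png',cv2.resize(optics.get_image('scene')[170:320,310:500],(760,600)))
E
```

```text
t 6.7 pos [ 0.4245 -0.0144  0.0592] jaw -0.9 q6 -0.18 delta [-1.6  0.6 53.2] spin 0.003 or -3.139
clock: 7.2
position: [0.425, -0.0149, 0.0071]
ee_rot: [-0.0, 0.712, 0.702, -0.0]
contact_force: [0.1, -0.3, 0.0]
width: 0.0848
t 7.2 pos [ 0.425  -0.0149  0.0071] jaw -0.9 q6 -0.18 delta [-1.1 -0.   1.1] spin 0.003 or -3.139
[ 0.14606029 -0.26948514  0.03746576]
```

View pics/s6.png

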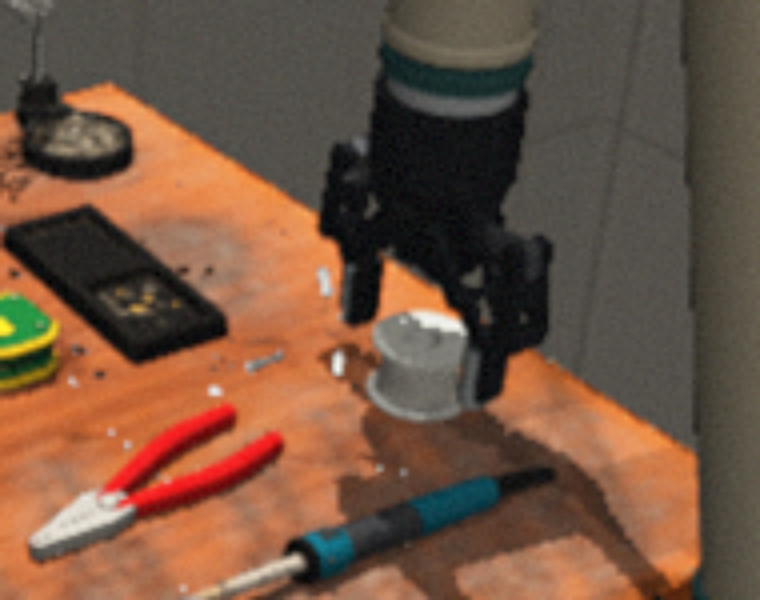

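The fingers straddle the reel, so I'll close and lift.

```bash
python3 -m pendant '[{"gripper":50,"delta_pos":[0,0,0],"spin":0},{"gripper":40,"delta_pos":[0,0,0],"spin":0},{"gripper":40,"delta_pos":[0,0,0],"spin":0},{"gripper":40,"delta_pos":[0,0,0],"spin":0},{"gripper":40,"delta_pos":[0,0,0],"spin":0},{"gripper":40,"delta_pos":[0,0,-10],"spin":0},{"gripper":40,"delta_pos":[0,0,-40],"spin":0},{"gripper":40,"delta_pos":[0,0,-80],"spin":0},{"gripper":40,"delta_pos":[0,0,-110],"spin":0},{"gripper":40,"delta_pos":[0,0,-110],"spin":0},{"gripper":40,"delta_pos":[0,0,-110],"spin":0}]' 40
python3 - <<'E'
from h import *
from rig import manip,optics
print(manip.get_state()['contact_force'])
cv2.imwrite('pics/s7.png',cv2.resize(optics.get_image('scene')[110:320,310:500],(543,600)))
go(.5625,.2537,.118,-1)
E
```

```text
clock: 8.35
position: [0.4248, -0.0149, 0.1177]
ee_rot: [0.0, 0.712, 0.702, 0.0]
contact_force: [-0.4, 0.5, -2.6]
width: 0.0527
[-0.4384882   0.534394   -2.63785245]
t 8.4 pos [ 0.4239 -0.0148  0.1167] jaw -0.9 q6 -0.18 delta [270.5 134.6  -1.5] spin 0.002 or -3.139
```

View pics/s7.png

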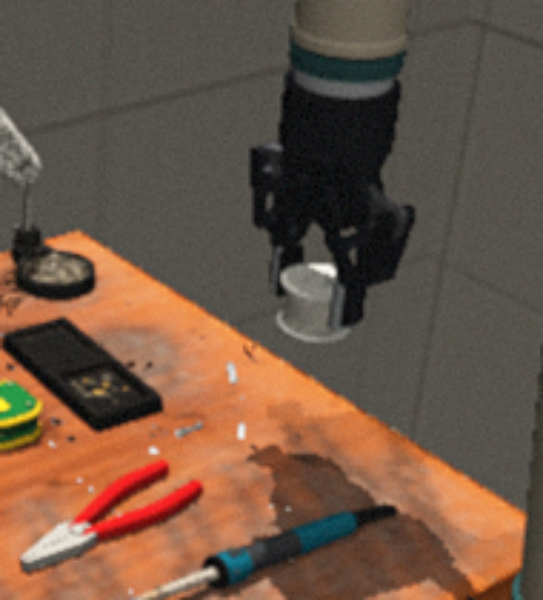

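```bash
python3 -m pendant '[{"gripper":40,"delta_pos":[30,15,0],"spin":0},{"gripper":40,"delta_pos":[70,35,0],"spin":0},{"gripper":40,"delta_pos":[112,55,0],"spin":0},{"gripper":40,"delta_pos":[154,76,0],"spin":0},{"gripper":40,"delta_pos":[196,97,0],"spin":0},{"gripper":40,"delta_pos":[236,117,0],"spin":0},{"gripper":40,"delta_pos":[260,129,5],"spin":0},{"gripper":40,"delta_pos":[271.5,134.5,20],"spin":0},{"gripper":40,"delta_pos":[271.5,134.5,45],"spin":0},{"gripper":40,"delta_pos":[271.5,134.5,65],"spin":0},{"gripper":40,"delta_pos":[271.5,134.5,74],"spin":0},{"gripper":40,"delta_pos":[271.5,134.5,78],"spin":0},{"gripper":40,"delta_pos":[271.5,134.5,78],"spin":0},{"gripper":40,"delta_pos":[271.5,134.5,78],"spin":0}]'
python3 - <<'E'
from h import *
from rig import manip,optics
print(manip.get_state()['contact_force'])
cv2.imwrite('pics/s8.png',cv2.resize(optics.get_image('scene')[180:310,210:380],(785,600)))
go(.5625,.2548,.036,-1)
E
```

```text
clock: 9.8
position: [0.5642, 0.2542, 0.0396]
ee_rot: [0.0, 0.713, 0.702, 0.001]
contact_force: [-0.5, -0.3, -3.1]
width: 0.0525
[-0.46377353 -0.27415349 -3.05741651]
t 9.85 pos [0.5644 0.2544 0.0399] jaw -0.9 q6 0.33 delta [ 0.4 -1.9  3.9] spin 0.002 or -3.14
```

View pics/s8.png

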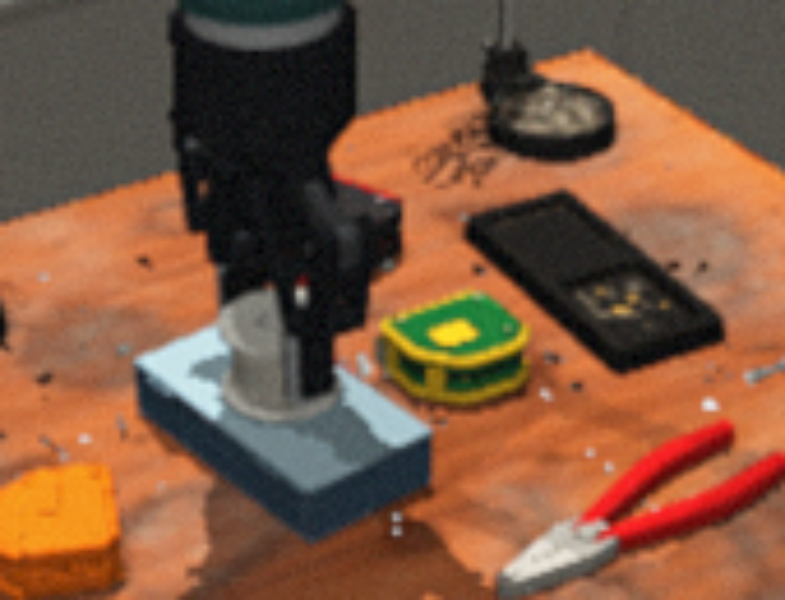

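The reel is just above the lid's middle. I'll lower it gently and release.

```bash
python3 -m pendant '[{"gripper":40,"delta_pos":[0,-1.5,1.5],"spin":0},{"gripper":40,"delta_pos":[0,-1.5,3],"spin":0},{"gripper":40,"delta_pos":[0,-1.5,3.5],"spin":0},{"gripper":40,"delta_pos":[0,-1.5,3.5],"spin":0}]'
python3 -c "
from h import *
go(.5625,.2548,.036,-1)"
```

```text
clock: 10.25
position: [0.5623, 0.2545, 0.0371]
ee_rot: [0.0, 0.712, 0.702, 0.0]
contact_force: [-2.0, -0.8, 5.6]
width: 0.0527
t 10.25 pos [0.5623 0.2545 0.0371] jaw -0.9 q6 0.33 delta [0.3 0.2 1.1] spin 0.002 or -3.139
```

```bash
python3 -m pendant '[{"gripper":60,"delta_pos":[0,0,0],"spin":0},{"gripper":70,"delta_pos":[0,0,0],"spin":0},{"gripper":80,"delta_pos":[0,0,0],"spin":0},{"gripper":80,"delta_pos":[0,0,0],"spin":0},{"gripper":80,"delta_pos":[0,0,-20],"spin":0},{"gripper":80,"delta_pos":[0,0,-50],"spin":0},{"gripper":80,"delta_pos":[0,0,-95],"spin":0},{"gripper":80,"delta_pos":[0,0,-140],"spin":0},{"gripper":80,"delta_pos":[0,0,-165],"spin":0},{"gripper":80,"delta_pos":[0,0,-165],"spin":0}]'
python3 - <<'E'
from h import *
from rig import manip,optics
import json
c=optics.camera_model('wrist'); cv2.imwrite('pics/w9.png',optics.get_image('wrist'))
json.dump({k:np.array(v).tolist() for k,v in c.items()},open('w9.json','w'))
E
```

```text
clock: 11.25
position: [0.5647, 0.2554, 0.2058]
ee_rot: [0.002, 0.712, 0.702, 0.004]
contact_force: [-0.6, 0.7, 0.2]
width: 0.0799
```

View pics/w9.png

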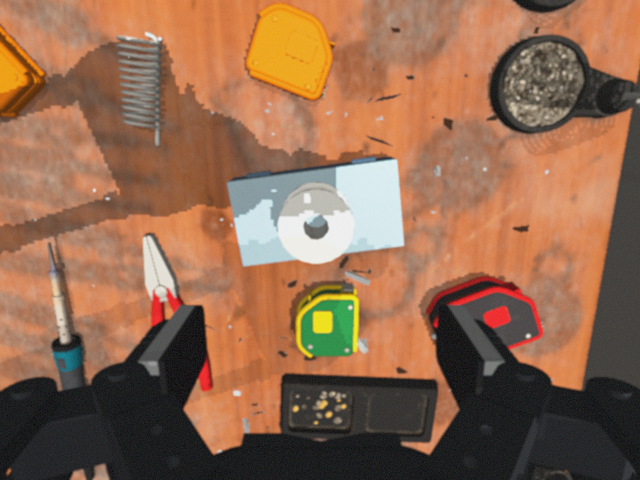

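Run:
```python
from rig import optics
from meas import *
import json
T=optics.camera_model('top'); S=optics.camera_model('scene')
J=lambda n:json.load(open(n+'.json'))
W9,W4=J('w9'),J('w4')
h=plane(W9,(316,225),.064); b=np.array([.5625,.2537]); th=np.radians(6.3); by=np.array([-np.cos(th),-np.sin(th)]); bx=np.array([-by[1],by[0]])
print('reel',h.round(4),'in box',((h[:2]-b)@bx).round(4),((h[:2]-b)@by).round(4))
def cut(im,r):
    x,y,w,h=r; c=im[y:y+h,x:x+w]; hs=cv2.cvtColor(c,cv2.COLOR_BGR2HSV);H,Sx,V=[hs[...,i].astype(int) for i in range(3)]
    red=((H<6)|(H>170))&(Sx>170)&(V>70); red=sum(comps(red,40)); 
    return np.argwhere(red)[:,::-1]+[x,y], c
cams=dict(top=T,w4=W4)
for k,im,r in(('top','top0',(255,265,105,50)),('w4','w4',(100,90,110,210))):
    p,c=cut(cv2.imread(f'pics/{im}.png'),r)
    w=np.array([plane(cams[k],u,.009)[:2] for u in p]).astype(np.float32)
    print(k,len(p),cv2.minAreaRect(w),'y',w[:,1].min(),w[:,1].max(),'x',w[:,0].min(),w[:,0].max())
    cv2.imwrite(f'pics/c_{k}.png',cv2.resize(c,None,fx=(7 if k=='top' else 2.8),fy=(7 if k=='top' else 2.8),interpolation=cv2.INTER_CUBIC))
si=cv2.imread('pics/s1.png'); cv2.imwrite('pics/c_s.png',cv2.resize(si[262:318,310:390],(800,560),interpolation=cv2.INTER_CUBIC))
```

```text
reel [0.5616 0.2533 0.064 ] in box 0.0003 0.0009
top 707 ((0.43584194779396057, 0.13110893964767456), (0.047400422394275665, 0.09945593774318695), 1.3891067504882812) y 0.081083655 0.18081965 x 0.41204906 0.4606322
w4 3362 ((0.4337805509567261, 0.13283540308475494), (0.04917381703853607, 0.10391493141651154), 7.74077033996582) y 0.07887788 0.18496181 x 0.41075298 0.4617706
```

View pics/c_top.png

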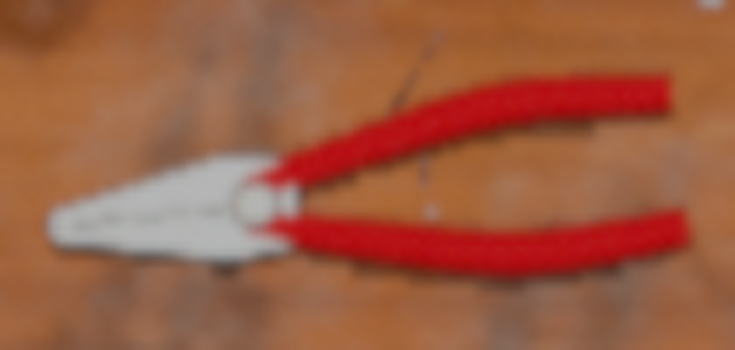

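View pics/c_w4.png

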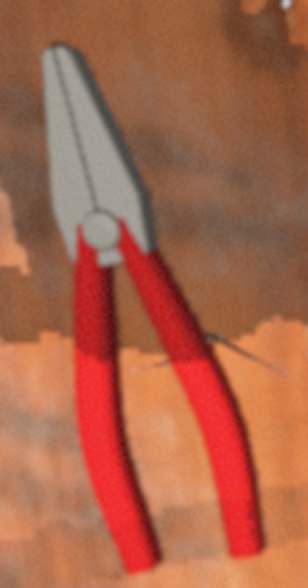

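View pics/c_s.png

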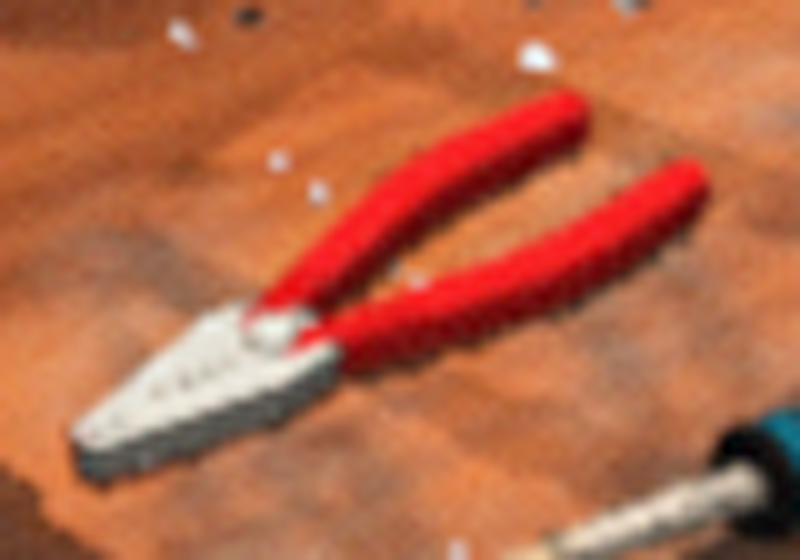

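Run:
```python
from rig import optics
from meas import *
import json
T=optics.camera_model('top'); S=optics.camera_model('scene'); W=json.load(open('w4.json'))
C=dict(t=T,s=S,w=W)
P=dict(nose=dict(t=(262.1,296.9),s=(317.5,305.5),w=(120.7,106.1)),e1=dict(t=(350.7,278.6),s=(368.5,272.8),w=(188.2,287.1)),e2=dict(t=(353.3,297.3),s=(380.8,280),w=(150.7,292.9)))
for n,d in P.items():
    for a,b in('ts','tw','sw'):
        p,e=tri(C[a],d[a],C[b],d[b]); print(n,a+b,p.round(4),e.round(4))
for k in 'tw':
    q={n:plane(C[k],d[k],.009)[:2] for n,d in P.items()}
    m=(q['e1']+q['e2'])/2; v=m-q['nose']; u=v/np.linalg.norm(v)
    print(k,'len',np.linalg.norm(v),'axis',np.degrees(np.arctan2(v[1],v[0])),'mid',(m+q['nose'])/2)
    # lateral extents of the red mask along the axis
im=cv2.imread('pics/top0.png'); hs=cv2.cvtColor(im[265:315,255:360],cv2.COLOR_BGR2HSV); H,Sx,V=[hs[...,i].astype(int) for i in range(3)]
red=((H<6)|(H>170))&(Sx>150)&(V>70); p=np.argwhere(red)[:,::-1]+[255,265]
w=np.array([plane(T,x,.009)[:2] for x in p])
for y in np.arange(.08,.19,.01):
    s=w[abs(w[:,1]-y)<.003]; print(round(y,3),s[:,0].min().round(4),s[:,0].max().round(4), 'mid',((s[:,0].min()+s[:,0].max())/2).round(4))
```

```text
nose ts [0.4214 0.2341 0.0103] 0.0001
nose tw [0.4215 0.2338 0.0102] 0.0007
nose sw [0.4216 0.2336 0.0101] 0.0005
e1 ts [0.4554 0.0842 0.0084] 0.0025
e1 tw [0.4565 0.0848 0.0086] 0.0009
e1 sw [0.4559 0.083  0.007 ] 0.0015
e2 ts [0.4234 0.079  0.0074] 0.0041
e2 tw [0.4246 0.0805 0.0102] 0.0004
e2 sw [0.4226 0.0779 0.0065] 0.0019
t len 0.15246343857860012 axis -82.9066908736644 mid [0.431003   0.15855434]
w len 0.15246453183925615 axis -82.64050006257206 mid [0.43078077 0.15784171]
0.08 0.4217 0.4284 mid 0.4251
0.09 0.4181 0.4606 mid 0.4393
0.1 0.4145 0.4603 mid 0.4374
0.11 0.4126 0.4601 mid 0.4363
0.12 0.4124 0.4599 mid 0.4361
0.13 0.4121 0.4579 mid 0.435
0.14 0.4136 0.456 mid 0.4348
0.15 0.415 0.4523 mid 0.4337
0.16 0.4148 0.447 mid 0.4309
0.17 0.4163 0.4433 mid 0.4298
0.18 0.4211 0.4397 mid 0.4304
```

The reel is centred on the lid within about 1 mm. The cutters' centre is near (0.431,0.158), axis −82.8°, top height about 10 mm.

```bash
python3 -c "
from h import *
go(.4325,.156,.001,7.2)"
```

```text
t 11.3 pos [0.5632 0.2549 0.2029] jaw -0.9 q6 0.33 delta [-101.1 -130.1  201.2] spin -0.141 or 3.001
```

```bash
python3 -m pendant '[{"gripper":70,"delta_pos":[-30,-38,0],"spin":-0.07},{"gripper":70,"delta_pos":[-58,-75,10],"spin":-0.14},{"gripper":70,"delta_pos":[-85,-110,30],"spin":-0.14},{"gripper":70,"delta_pos":[-101,-130,60],"spin":-0.14},{"gripper":70,"delta_pos":[-101,-130,100],"spin":-0.14},{"gripper":70,"delta_pos":[-101,-130,130],"spin":-0.14},{"gripper":70,"delta_pos":[-101,-130,155],"spin":-0.14},{"gripper":70,"delta_pos":[-101,-130,160],"spin":-0.14},{"gripper":70,"delta_pos":[-101,-130,160],"spin":-0.14}]' 40
python3 - <<'E'
from h import *
from rig import manip,optics
go(.4325,.156,.001,7.2)
cv2.imwrite('pics/s10.png',cv2.resize(optics.get_image('scene')[180:330,260:450],(760,600)))
go(.4325,.156,.001,7.2)
E
```

```text
clock: 12.2
position: [0.4291, 0.1551, 0.0394]
ee_rot: [-0.001, 0.662, 0.75, -0.002]
contact_force: [-0.4, 1.0, -0.1]
width: 0.0702
t 12.2 pos [0.4291 0.1551 0.0394] jaw 7.2 q6 0.07 delta [ 0.4  3.7 38.3] spin -0.001 or 3.141
t 12.25 pos [0.4303 0.1554 0.0404] jaw 7.2 q6 0.07 delta [ 0.3  2.3 39.4] spin -0.001 or 3.141
```

View pics/s10.png

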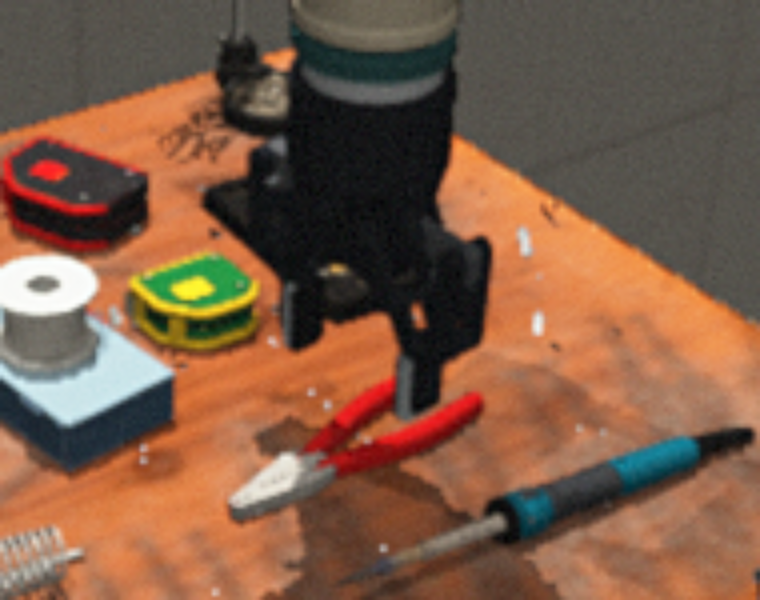

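```bash
python3 -m pendant '[{"gripper":70,"delta_pos":[0,1.5,15],"spin":0},{"gripper":70,"delta_pos":[0,1.5,27],"spin":0},{"gripper":70,"delta_pos":[0,1.5,35],"spin":0},{"gripper":70,"delta_pos":[0,1.5,38],"spin":0},{"gripper":70,"delta_pos":[0,1.5,39],"spin":0},{"gripper":70,"delta_pos":[0,1.5,39],"spin":0}]' 40
python3 - <<'E'
from h import *
from rig import manip,optics
go(.4325,.156,.001,7.2)
print(manip.get_state()['contact_force'])
cv2.imwrite('pics/s11.png',cv2.resize(optics.get_image('scene')[180:330,260:450],(760,600)))
E
```

```text
clock: 12.85
position: [0.4325, 0.1558, 0.0022]
ee_rot: [0.0, 0.662, 0.75, 0.0]
contact_force: [0.3, -0.0, -0.5]
width: 0.0702
t 12.85 pos [0.4325 0.1558 0.0022] jaw 7.2 q6 0.07 delta [0.2 0.  1.2] spin -0.001 or 3.141
[ 3.03978671e-01 -4.42847443e-04 -5.21705980e-01]
```

View pics/s11.png

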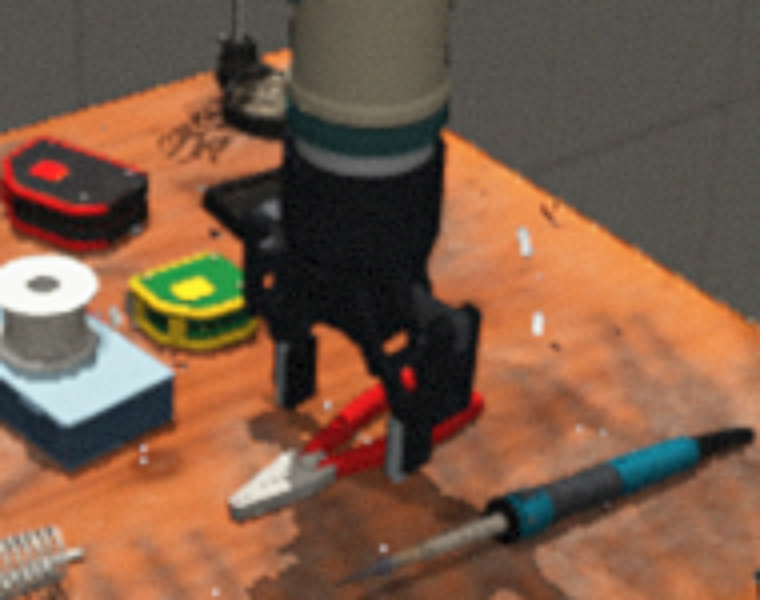

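```bash
python3 -m pendant '[{"gripper":50,"delta_pos":[0,0,1],"spin":0},{"gripper":30,"delta_pos":[0,0,1],"spin":0},{"gripper":25,"delta_pos":[0,0,1],"spin":0},{"gripper":25,"delta_pos":[0,0,1],"spin":0},{"gripper":25,"delta_pos":[0,0,1],"spin":0},{"gripper":25,"delta_pos":[0,0,1],"spin":0},{"gripper":25,"delta_pos":[0,0,-8],"spin":0},{"gripper":25,"delta_pos":[0,0,-30],"spin":0},{"gripper":25,"delta_pos":[0,0,-70],"spin":0},{"gripper":25,"delta_pos":[0,0,-90],"spin":0},{"gripper":25,"delta_pos":[0,0,-90],"spin":0},{"gripper":25,"delta_pos":[0,0,-90],"spin":0}]' 50
python3 - <<'E'
from h import *
from rig import manip,optics
print(manip.get_state()['contact_force'])
cv2.imwrite('pics/s12.png',cv2.resize(optics.get_image('scene')[130:330,260:450],(570,600)))
go(.5895,-.038,.09,86.1)
E
```

```text
clock: 14.1
position: [0.4318, 0.1556, 0.0918]
ee_rot: [0.0, 0.662, 0.75, 0.0]
contact_force: [0.3, -1.0, -0.8]
width: 0.0346
[ 0.30902622 -0.98973989 -0.77425086]
t 14.15 pos [0.4311 0.1554 0.091 ] jaw 7.2 q6 0.07 delta [-211.7  133.     0.8] spin -1.378 or 1.764
```

View pics/s12.png

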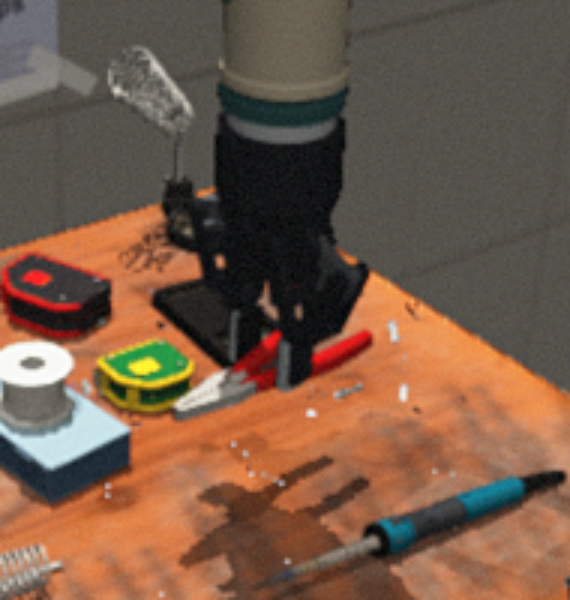

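```bash
python3 -m pendant '[{"gripper":25,"delta_pos":[-15,10,-10],"spin":-0.10},{"gripper":25,"delta_pos":[-40,25,-20],"spin":-0.24},{"gripper":25,"delta_pos":[-65,41,-20],"spin":-0.38},{"gripper":25,"delta_pos":[-90,57,-20],"spin":-0.52},{"gripper":25,"delta_pos":[-115,73,-20],"spin":-0.66},{"gripper":25,"delta_pos":[-140,89,-20],"spin":-0.80},{"gripper":25,"delta_pos":[-165,105,-20],"spin":-0.94},{"gripper":25,"delta_pos":[-190,121,-20],"spin":-1.08},{"gripper":25,"delta_pos":[-207,132,-10],"spin":-1.22},{"gripper":25,"delta_pos":[-212,135.5,10],"spin":-1.34},{"gripper":25,"delta_pos":[-212,135.5,30],"spin":-1.378},{"gripper":25,"delta_pos":[-212,135.5,40],"spin":-1.378},{"gripper":25,"delta_pos":[-212,135.5,40],"spin":-1.378}]'
python3 - <<'E'
from h import *
from rig import manip,optics
print(manip.get_state()['contact_force'])
cv2.imwrite('pics/s13.png',cv2.resize(optics.get_image('scene')[130:330,260:450],(570,600)))
cv2.imwrite('pics/w13.png',optics.get_image('wrist'))
go(.592,-.038,.002,86.1)
E
```

```text
clock: 15.45
position: [0.5906, -0.0374, 0.0487]
ee_rot: [-0.003, 0.034, 0.999, 0.001]
contact_force: [-0.7, 0.7, -2.3]
width: 0.0343
[-0.68591931  0.69251957 -2.28029901]
t 15.55 pos [ 0.5927 -0.0376  0.0514] jaw 86.1 q6 -1.68 delta [ 0.6 -0.5 49.4] spin -0.0 or 3.142
```

View pics/s13.png

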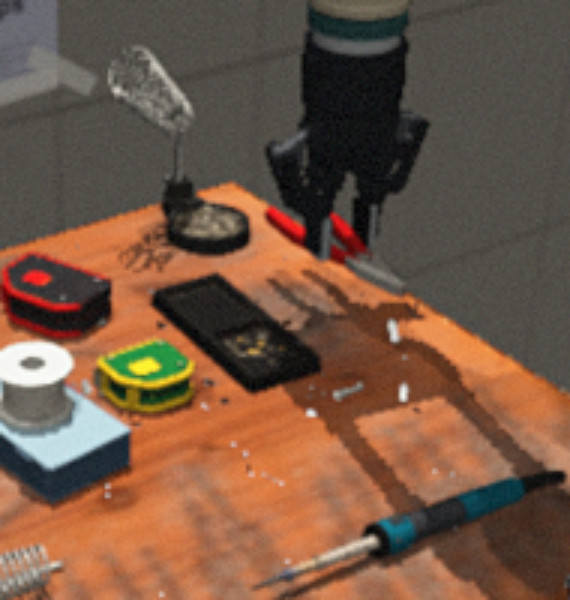

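View pics/w13.png

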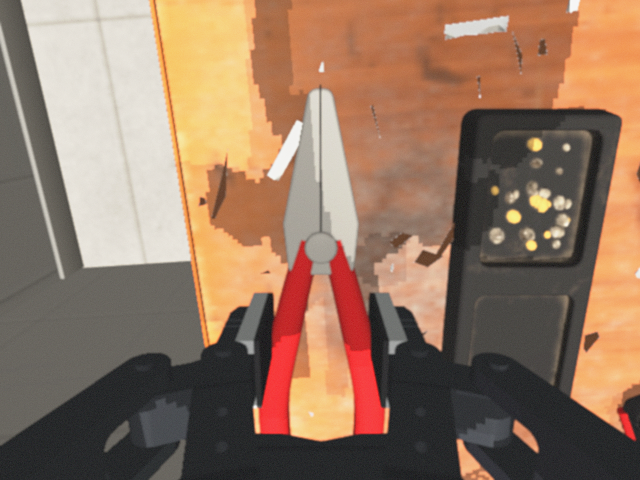

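The cutters are held symmetrically, parallel to the tray and clear of it and of the bench edge. I'll lower them and release with a small opening.

```bash
python3 -m pendant '[{"gripper":25,"delta_pos":[0,0,20],"spin":0},{"gripper":25,"delta_pos":[0,0,36],"spin":0},{"gripper":25,"delta_pos":[0,0,44],"spin":0},{"gripper":25,"delta_pos":[0,0,47],"spin":0},{"gripper":25,"delta_pos":[0,0,49],"spin":0},{"gripper":25,"delta_pos":[0,0,49.5],"spin":0},{"gripper":25,"delta_pos":[0,0,49.5],"spin":0}]'
python3 -c "
from h import *
go(.592,-.038,.002,86.1)"
```

```text
clock: 16.25
position: [0.5935, -0.0379, 0.0029]
ee_rot: [0.001, 0.034, 0.999, -0.0]
contact_force: [0.1, 1.0, -0.5]
width: 0.0342
t 16.25 pos [ 0.5935 -0.0379  0.0029] jaw 86.1 q6 -1.68 delta [ 1.5 -0.2  0.9] spin 0.0 or -3.141
```

```bash
python3 -m pendant '[{"gripper":25,"delta_pos":[1,0,1],"spin":0},{"gripper":25,"delta_pos":[1,0,1.5],"spin":0},{"gripper":25,"delta_pos":[1,0,1.5],"spin":0},{"gripper":45,"delta_pos":[1,0,1],"spin":0},{"gripper":52,"delta_pos":[1,0,1],"spin":0},{"gripper":56,"delta_pos":[1,0,1],"spin":0},{"gripper":56,"delta_pos":[1,0,1],"spin":0},{"gripper":56,"delta_pos":[1,0,-15],"spin":0},{"gripper":56,"delta_pos":[1,0,-45],"spin":0},{"gripper":56,"delta_pos":[1,0,-90],"spin":0},{"gripper":56,"delta_pos":[1,0,-140],"spin":0},{"gripper":56,"delta_pos":[1,0,-180],"spin":0},{"gripper":56,"delta_pos":[1,0,-180],"spin":0}]'
python3 - <<'E'
from h import *
from rig import manip,optics
import json
c=optics.camera_model('wrist'); cv2.imwrite('pics/w14.png',optics.get_image('wrist'))
json.dump({k:np.array(v).tolist() for k,v in c.items()},open('w14.json','w'))
go(.4336,.3466,.2,0)
E
```

```text
clock: 17.55
position: [0.5959, -0.0384, 0.1891]
ee_rot: [0.007, 0.034, 0.999, -0.001]
contact_force: [-0.1, 0.6, 0.8]
width: 0.0561
t 17.6 pos [ 0.594  -0.0381  0.1858] jaw 86.1 q6 -1.68 delta [185.9 372.9 -15.9] spin 1.503 or -1.639
```

View pics/w14.png

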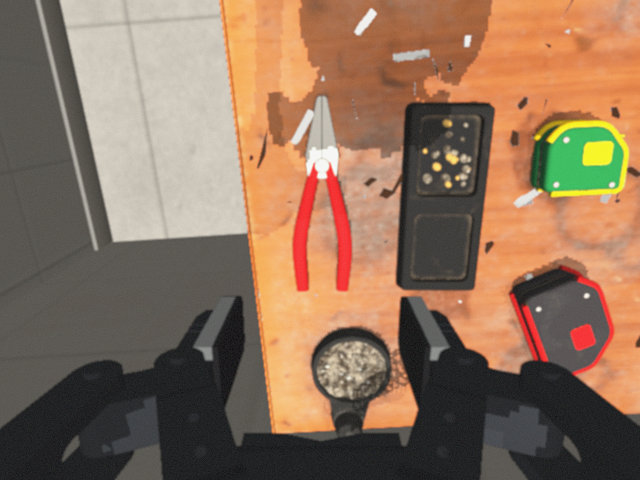

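The cutters lie parallel to the tray: nose (321,97), handle ends (302,290) and (343,289). The tray's corners are (408,102), (494,103), (475,290) and (398,288). I'll verify these numerically and locate the coil.

Run:
```python
from rig import optics
from meas import *
import json
J=lambda n:json.load(open(n+'.json'))
W=J('w14'); T=optics.camera_model('top')
q=np.array([plane(W,u,.013)[:2] for u in[(408,102),(494,103),(475,290),(398,288)]]); print('tray',q.round(4).tolist(),q.mean(0).round(4))
n,a,b=[plane(W,u,.009)[:2] for u in[(321,97),(302,290),(343,289)]]; m=(a+b)/2; c=(m+n)/2; v=m-n
tc=np.array([.5961,.0584]); ty=np.array([-.9977,.0675]); tx=np.array([.0675,.9977])
print('cut',c.round(4),np.linalg.norm(v).round(4),np.degrees(np.arctan2(v[1],v[0])).round(1),'in tray',((c-tc)@tx).round(4),((c-tc)@ty).round(4))
for k,im,r in(('w9','w9',(105,25,70,130)),('w1','w1',(110,5,70,130)),('top','top0',(165,272,58,32))):
    C=T if k=='top' else J(k); x,y,w,h=r; crop=cv2.imread(f'pics/{im}.png')[y:y+h,x:x+w]
    cv2.imwrite(f'pics/k_{k}.png',cv2.resize(crop,None,fx=600/max(w,h),fy=600/max(w,h),interpolation=cv2.INTER_CUBIC))
```

```text
tray [[0.5215, 0.0285], [0.5264, 0.09], [0.6719, 0.0818], [0.6658, 0.019]] [0.5964 0.0548]
cut [ 0.5891 -0.0382] 0.1513 -3.5 in tray -0.0968 0.0004
```

View pics/k_w9.png

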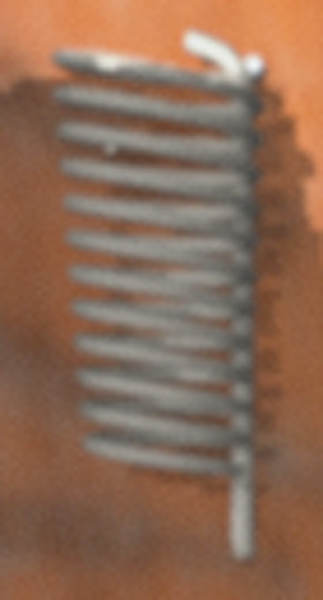

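View pics/k_top.png

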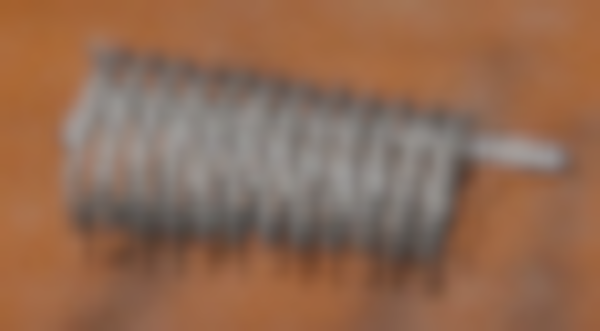

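View pics/k_w1.png

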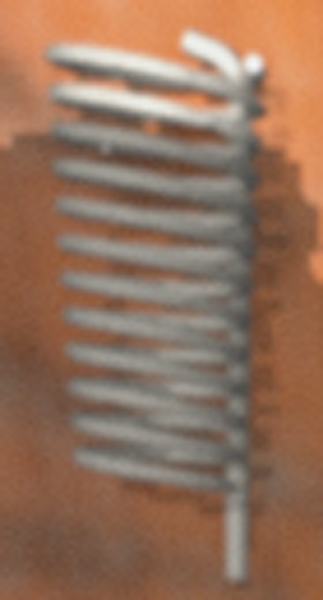

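Run:
```python
from rig import optics
from meas import *
import json
J=lambda n:json.load(open(n+'.json'))
T=optics.camera_model('top'); W9,W1=J('w9'),J('w1')
f=lambda x,y,s,o:(x/s+o[0]-.5,y/s+o[1]-.5)
t=lambda x,y:f(x,y,10.345,(165,272)); w9=lambda x,y:f(x,y,4.615,(105,25)); w1=lambda x,y:f(x,y,4.615,(110,5))
for n,a,b,c in(('tail',t(565,155),w9(243,555),w1(236,580)),):
    for p in((T,a,W9,b),(T,a,W1,c)):
        r,e=tri(*p); print(n,r.round(4),e.round(4))
for n,u in(('hi-left',t(100,52)),('lo-left',t(75,220)),('hi-right',t(455,110)),('lo-right',t(432,258))): print('top',n,plane(T,u,.0155).round(4))
for n,u in(('l0',w9(55,60)),('l1',w9(85,445)),('r0',w9(255,85)),('r1',w9(245,470))): print('w9',n,[plane(W9,u,z).round(4)[:2].tolist() for z in(.0,.0155,.031)])
# crest line (highest wires): silhouette left edge in w9 / upper edge in top; cross-check height
```

```text
tail [0.4376 0.3071 0.009 ] 0.0008
tail [0.4376 0.3067 0.0095] 0.0014
top hi-left [0.4517 0.383  0.0155]
top lo-left [0.4242 0.3852 0.0155]
top hi-right [0.4436 0.3248 0.0155]
top lo-right [0.4195 0.3271 0.0155]
w9 l0 [[0.4135, 0.3857], [0.4202, 0.383], [0.4269, 0.3803]]
w9 l1 [[0.4096, 0.3251], [0.4165, 0.3251], [0.4233, 0.3251]]
w9 r0 [[0.4456, 0.3814], [0.4509, 0.3789], [0.4561, 0.3764]]
w9 r1 [[0.4365, 0.3205], [0.4422, 0.3207], [0.4478, 0.3209]]
```

```bash
python3 -m pendant '[{"gripper":56,"delta_pos":[10,25,-5],"spin":0.10},{"gripper":60,"delta_pos":[30,60,-10],"spin":0.24},{"gripper":60,"delta_pos":[50,95,-15],"spin":0.38},{"gripper":60,"delta_pos":[68,132,-15],"spin":0.52},{"gripper":60,"delta_pos":[86,170,-15],"spin":0.66},{"gripper":60,"delta_pos":[104,208,-15],"spin":0.80},{"gripper":60,"delta_pos":[122,246,-15],"spin":0.94},{"gripper":60,"delta_pos":[141,283,-15],"spin":1.08},{"gripper":60,"delta_pos":[160,320,-15],"spin":1.22},{"gripper":60,"delta_pos":[176,353,-10],"spin":1.36},{"gripper":60,"delta_pos":[186,373,0],"spin":1.50},{"gripper":60,"delta_pos":[186,373,20],"spin":1.614},{"gripper":60,"delta_pos":[186,373,30],"spin":1.614},{"gripper":60,"delta_pos":[186,373,30],"spin":1.614}]' 25
python3 - <<'E'
from h import *
from rig import manip,optics
import json
go(.433,.3465,.004,-6.4)
c=optics.camera_model('wrist'); cv2.imwrite('pics/w15.png',optics.get_image('wrist'))
json.dump({k:np.array(v).tolist() for k,v in c.items()},open('w15.json','w'))
cv2.imwrite('pics/s15.png',cv2.resize(optics.get_image('scene')[180:380,190:440],(750,600)))
E
```

```text
clock: 19.0
position: [0.4299, 0.3457, 0.1494]
ee_rot: [-0.0, 0.744, 0.668, -0.003]
contact_force: [0.6, -0.6, -0.3]
width: 0.0599
t 19.0 pos [0.4299 0.3457 0.1494] jaw -6.2 q6 0.66 delta [  1.7   3.7 145.4] spin 0.003 or -3.139
```

View pics/w15.png

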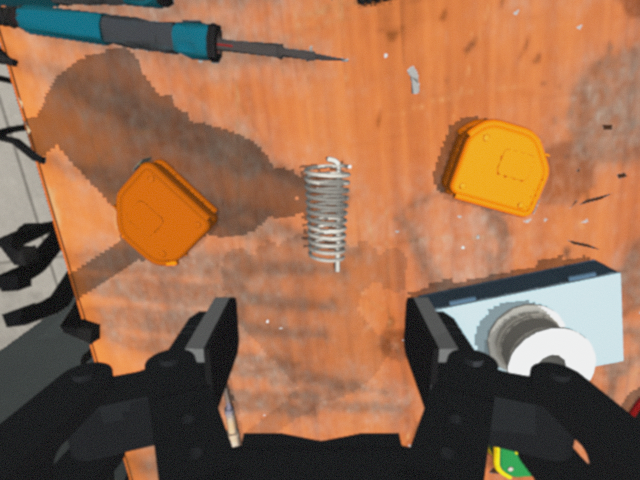

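View pics/s15.png

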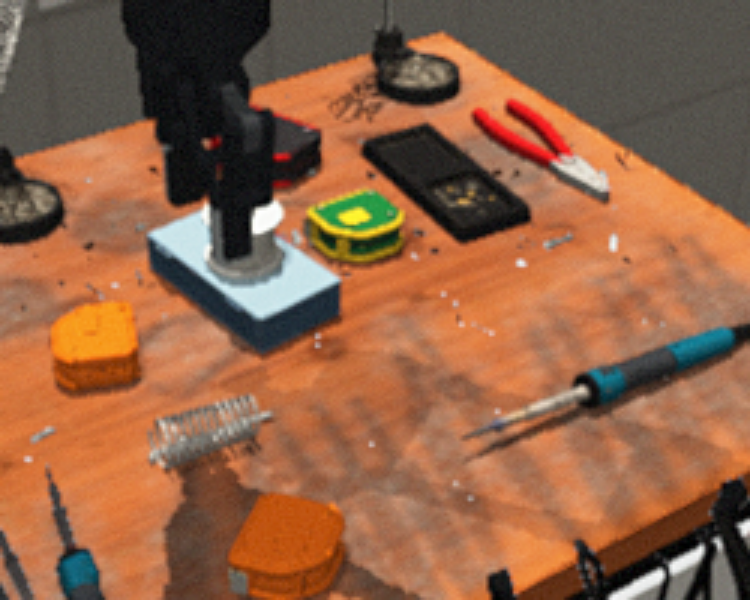

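The coil lies upright in the wrist view from (327,158) to (337,272), with the body centre near (327,213).

Run:
```python
from h import *
import json
from rig import optics
W=json.load(open('w15.json')); T=optics.camera_model('top')
im=cv2.imread('pics/w15.png')[145:285,290:365]; cv2.imwrite('pics/k15.png',cv2.resize(im,None,fx=4,fy=4,interpolation=cv2.INTER_CUBIC))
for u in((326.5,165),(327.5,255)): print(u,plane(W,u,.0155).round(4), plane(W,u,.031).round(4))
r,e=tri(T,(219.1,286.5),W,(337.5,271)); print('tail',r.round(4),e.round(4))
go(.433,.3465,.004,-6.4)
```

```text
(326.5, 165) [0.4362 0.3843 0.0155] [0.4363 0.386  0.031 ]
(327.5, 255) [0.4303 0.3229 0.0155] [0.4307 0.3281 0.031 ]
tail [0.4367 0.3077 0.0088] 0.0014
t 19.1 pos [0.4317 0.3464 0.1518] jaw -6.3 q6 0.66 delta [  0.4   1.4 147.8] spin 0.001 or -3.14
```

View pics/k15.png

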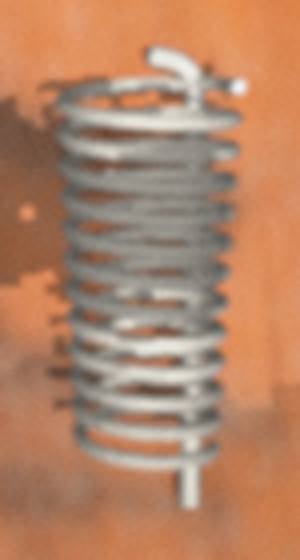

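```bash
python3 -m pendant '[{"gripper":60,"delta_pos":[0,1,40],"spin":0},{"gripper":60,"delta_pos":[0,1,80],"spin":0},{"gripper":60,"delta_pos":[0,1,110],"spin":0},{"gripper":60,"delta_pos":[0,1,130],"spin":0},{"gripper":60,"delta_pos":[0,1,141],"spin":0},{"gripper":60,"delta_pos":[0,1,146],"spin":0},{"gripper":60,"delta_pos":[0,1,147],"spin":0},{"gripper":60,"delta_pos":[0,1,147],"spin":0},{"gripper":40,"delta_pos":[0,1,147],"spin":0},{"gripper":20,"delta_pos":[0,1,147],"spin":0},{"gripper":15,"delta_pos":[0,1,147],"spin":0},{"gripper":15,"delta_pos":[0,1,147],"spin":0},{"gripper":15,"delta_pos":[0,1,147],"spin":0},{"gripper":15,"delta_pos":[0,1,147],"spin":0}]' 25
python3 - <<'E'
from h import *
from rig import manip,optics
go(.433,.3465,.004,-6.4)
cv2.imwrite('pics/s16.png',cv2.resize(optics.get_image('scene')[180:380,190:440],(750,600)))
E
```

```text
clock: 20.5
position: [0.4332, 0.3473, 0.0061]
ee_rot: [0.0, 0.745, 0.667, 0.001]
contact_force: [-0.4, -0.1, 6.2]
width: 0.0235
t 20.5 pos [0.4332 0.3473 0.0061] jaw -6.4 q6 0.66 delta [-0.8 -0.1  2.1] spin 0.001 or -3.141
```

View pics/s16.png

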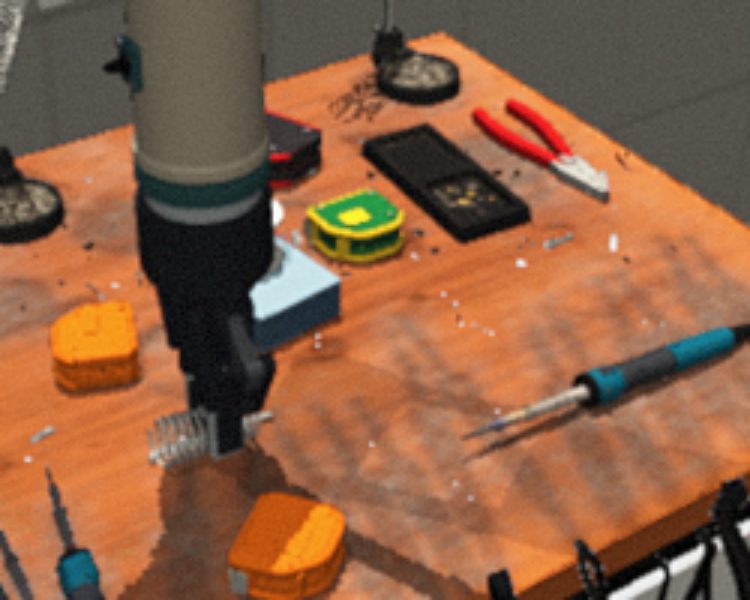

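```bash
python3 -m pendant '[{"gripper":15,"delta_pos":[0,0,-10],"spin":0},{"gripper":15,"delta_pos":[0,0,-40],"spin":0},{"gripper":15,"delta_pos":[0,0,-80],"spin":0},{"gripper":15,"delta_pos":[0,0,-100],"spin":0},{"gripper":15,"delta_pos":[0,0,-100],"spin":0},{"gripper":15,"delta_pos":[0,0,-100],"spin":0}]' 25
python3 - <<'E'
from h import *
from rig import manip,optics
go(.4653,.067,.105,-4)
cv2.imwrite('pics/s17.png',cv2.resize(optics.get_image('scene')[130:330,190:440],(750,600)))
E
```

```text
clock: 21.15
position: [0.4323, 0.3467, 0.1054]
ee_rot: [-0.0, 0.745, 0.667, 0.0]
contact_force: [-0.9, 0.3, -1.0]
width: 0.0236
t 21.15 pos [0.4323 0.3467 0.1054] jaw -6.4 q6 0.66 delta [-274.4   63.7    0.4] spin -0.041 or 3.1
```

View pics/s17.png

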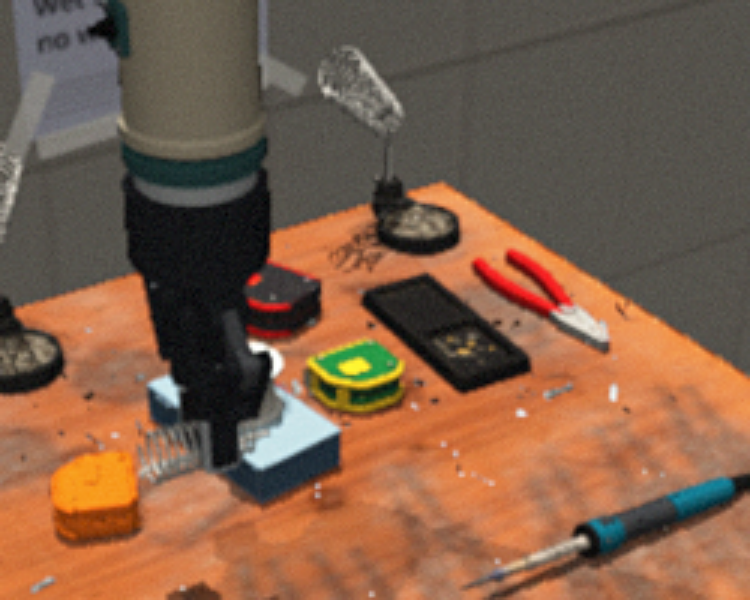

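```bash
python3 -m pendant '[{"gripper":15,"delta_pos":[-25,6,0],"spin":0},{"gripper":15,"delta_pos":[-65,15,0],"spin":0},{"gripper":15,"delta_pos":[-110,25,0],"spin":-0.02},{"gripper":15,"delta_pos":[-155,36,0],"spin":-0.04},{"gripper":15,"delta_pos":[-200,46,0],"spin":-0.04},{"gripper":15,"delta_pos":[-240,56,0],"spin":-0.04},{"gripper":15,"delta_pos":[-265,62,5],"spin":-0.04},{"gripper":15,"delta_pos":[-274.5,63.5,25],"spin":-0.04},{"gripper":15,"delta_pos":[-274.5,63.5,55],"spin":-0.04},{"gripper":15,"delta_pos":[-274.5,63.5,78],"spin":-0.04},{"gripper":15,"delta_pos":[-274.5,63.5,90],"spin":-0.04},{"gripper":15,"delta_pos":[-274.5,63.5,94],"spin":-0.04},{"gripper":15,"delta_pos":[-274.5,63.5,94],"spin":-0.04},{"gripper":15,"delta_pos":[-274.5,63.5,94],"spin":-0.04}]'
python3 - <<'E'
from h import *
from rig import manip,optics
go(.4653,.067,.005,-4)
print(manip.get_state()['contact_force'])
cv2.imwrite('pics/s18.png',cv2.resize(optics.get_image('scene')[180:330,260:450],(760,600)))
E
```

```text
clock: 22.6
position: [0.4654, 0.0671, 0.0113]
ee_rot: [-0.0, 0.732, 0.682, -0.0]
contact_force: [0.4, -0.5, -0.8]
width: 0.0232
t 22.6 pos [0.4654 0.0671 0.0113] jaw -4.1 q6 0.07 delta [-0.1 -0.1  6.3] spin -0.001 or 3.14
[ 0.42214319 -0.50565216 -0.8038415 ]
```

View pics/s18.png

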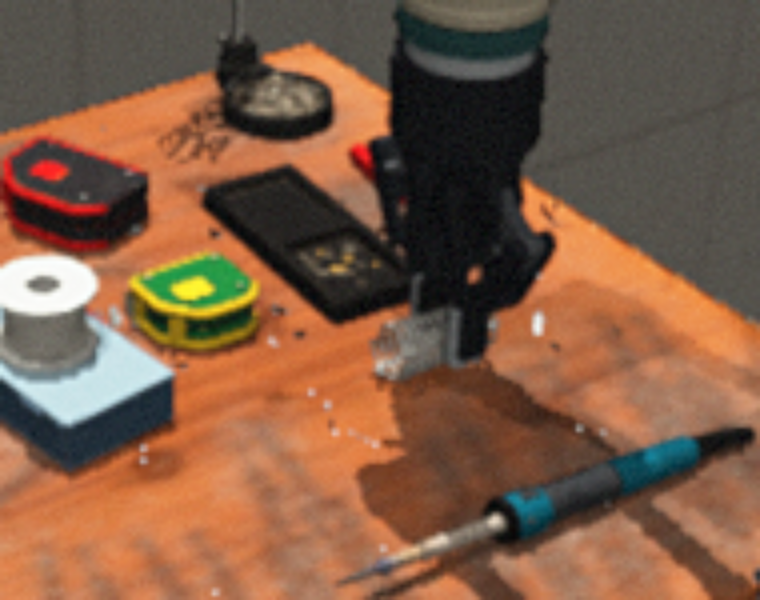

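```bash
python3 -m pendant '[{"gripper":15,"delta_pos":[0,0,2],"spin":0},{"gripper":15,"delta_pos":[0,0,4],"spin":0},{"gripper":15,"delta_pos":[0,0,5],"spin":0},{"gripper":15,"delta_pos":[0,0,5.5],"spin":0},{"gripper":15,"delta_pos":[0,0,5.5],"spin":0}]'
```

```text
clock: 23.15
position: [0.4654, 0.0671, 0.0061]
ee_rot: [0.0, 0.732, 0.682, 0.0]
contact_force: [-2.5, -0.4, 4.3]
width: 0.0236
```

```bash
python3 -m pendant '[{"gripper":28,"delta_pos":[0,0,0],"spin":0},{"gripper":34,"delta_pos":[0,0,0],"spin":0},{"gripper":42,"delta_pos":[0,0,0],"spin":0},{"gripper":48,"delta_pos":[0,0,0],"spin":0},{"gripper":48,"delta_pos":[0,0,-15],"spin":0},{"gripper":48,"delta_pos":[0,0,-40],"spin":0},{"gripper":48,"delta_pos":[0,0,-85],"spin":0},{"gripper":48,"delta_pos":[0,0,-130],"spin":0},{"gripper":48,"delta_pos":[0,0,-175],"spin":0},{"gripper":48,"delta_pos":[0,0,-195],"spin":0},{"gripper":48,"delta_pos":[0,0,-195],"spin":0},{"gripper":48,"delta_pos":[0,0,-195],"spin":0}]'
python3 - <<'E'
from h import *
from rig import manip,optics
import json
c=optics.camera_model('wrist'); cv2.imwrite('pics/w19.png',optics.get_image('wrist'))
json.dump({k:np.array(v).tolist() for k,v in c.items()},open('w19.json','w'))
go(.2585,.513,.231,63)
E
```

```text
clock: 24.35
position: [0.465, 0.067, 0.2005]
ee_rot: [-0.0, 0.732, 0.682, -0.0]
contact_force: [-0.0, 0.8, 0.1]
width: 0.0484
t 24.4 pos [0.4644 0.067  0.1997] jaw -4.1 q6 0.07 delta [ 430.2 -237.   -30.8] spin -1.171 or 1.971
```

View pics/w19.png

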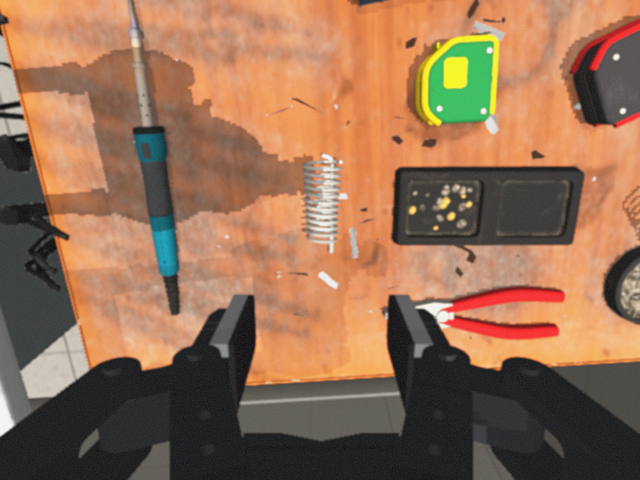

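The coil lies across in front of the tray's near end, spanning (322,157) to (332,252) with the tray centred near row 205. I'll move the arm aside and check with the top camera.

```bash
python3 -m pendant '[{"gripper":60,"delta_pos":[40,-22,-3],"spin":-0.1},{"gripper":60,"delta_pos":[82,-45,-6],"spin":-0.24},{"gripper":60,"delta_pos":[125,-69,-9],"spin":-0.38},{"gripper":60,"delta_pos":[168,-92,-12],"spin":-0.52},{"gripper":60,"delta_pos":[211,-116,-15],"spin":-0.66},{"gripper":60,"delta_pos":[254,-140,-18],"spin":-0.8},{"gripper":60,"delta_pos":[297,-164,-21],"spin":-0.94},{"gripper":60,"delta_pos":[340,-187,-24],"spin":-1.08},{"gripper":60,"delta_pos":[383,-211,-27],"spin":-1.17},{"gripper":60,"delta_pos":[425,-234,-30],"spin":-1.17},{"gripper":60,"delta_pos":[430,-237,-30],"spin":-1.17},{"gripper":60,"delta_pos":[430,-237,-30],"spin":-1.17},{"gripper":60,"delta_pos":[430,-237,-30],"spin":-1.17}]'
python3 - <<'E'
from h import *
from rig import manip,optics
cv2.imwrite('pics/top20.png',optics.get_image('top')); im=optics.get_image('scene'); cv2.imwrite('pics/s20.png',im)
t=cv2.imread('pics/top20.png'); cv2.imwrite('pics/t20c.png',cv2.resize(t[100:380,220:460],(514,600),interpolation=cv2.INTER_CUBIC))
E
```

```text
clock: 25.7
position: [0.2594, 0.5112, 0.2291]
ee_rot: [-0.0, 0.234, 0.972, -0.002]
contact_force: [0.3, -0.7, 0.6]
width: 0.0599
```

View pics/t20c.png

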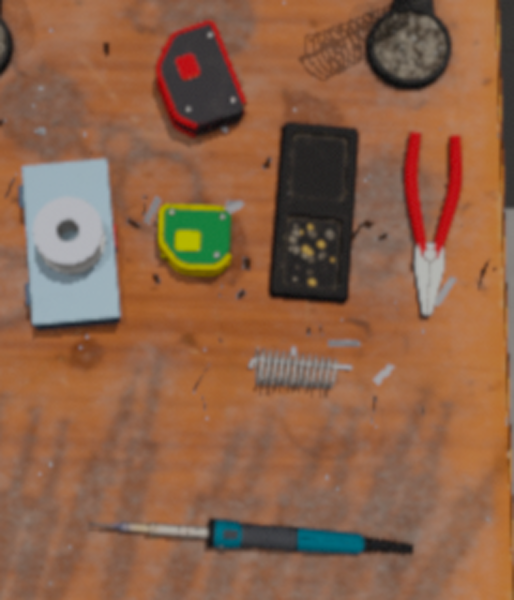

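View pics/s20.png

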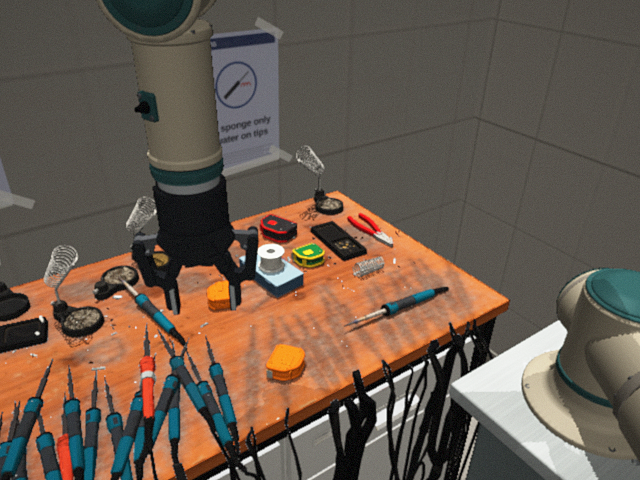

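Everything looks in place. A final numeric check from this one top image: coil ends (250,368) and (352,370), cutters' nose (427,316) and ends (415,135)/(455,138), reel hole (68,230), in crop pixels.

Run:
```python
from rig import optics
from meas import *
T=optics.camera_model('top'); s=600/280
P=lambda x,y,z:plane(T,(x/s+220-.5,y/s+100-.5),z)[:2]
tc=np.array([.5961,.0575]); ty=np.array([-.9977,.0675]); tx=np.array([.0675,.9977])
b=np.array([.5625,.2537]); th=np.radians(6.3); by=np.array([-np.cos(th),-np.sin(th)]); bx=np.array([-by[1],by[0]])
def fr(n,q): print(n,q.round(4),'tray',((q-tc)@tx).round(4),((q-tc)@ty).round(4),'box',((q-b)@bx).round(4),((q-b)@by).round(4))
l,r=P(250,371,.0155),P(352,373,.0155); fr('coil',(l+r)/2); v=r-l; print('coil len',np.linalg.norm(v).round(4))
u0,u1=(P(258,352,.0155)+P(256,390,.0155))/2,(P(335,358,.0155)+P(333,390,.0155))/2; v=u1-u0; print('coil axis vs tray x deg',np.degrees(np.arctan2(v@ty,-v@tx)).round(1))
n=P(427,316,.009); m=(P(413,133,.009)+P(455,137,.009))/2; fr('cutters',(n+m)/2); v=m-n; print('cut axis',np.degrees(np.arctan2(v@tx,-v@ty)).round(1),np.linalg.norm(v).round(3))
fr('reel',P(68,230,.064))
hs=cv2.cvtColor(cv2.imread('pics/top20.png')[185:235,290:332],cv2.COLOR_BGR2HSV); H,Sx,V=[hs[...,i].astype(int) for i in range(3)]
g=max(comps((H>22)&(H<85)&(Sx>110)&(V>60)),key=lambda q:q.sum()); w=np.array([plane(T,x,.027)[:2] for x in np.argwhere(g)[:,::-1]+[290,185]]).astype(np.float32)
fr('tape',np.array(cv2.minAreaRect(w)[0]))
a,c=cv2.imread('pics/top0.png'),cv2.imread('pics/top20.png')
for n,(x,y,w,h) in dict(red=(285,100,55,65),iron=(255,335,165,30)).items():
    print(n,'shift px',cv2.phaseCorrelate(np.float32(cv2.cvtColor(a[y:y+h,x:x+w],6)),np.float32(cv2.cvtColor(c[y:y+h,x:x+w],6))))
```

```text
coil [0.4651 0.0702] tray 0.0038 0.1316 box 0.1717 0.117
coil len 0.0804
coil axis vs tray x deg -3.0
cutters [ 0.5899 -0.0353] tray -0.0931 -0.0001 box 0.2903 0.0045
cut axis 0.8 0.153
reel [0.5633 0.2538] tray 0.1936 0.046 box 0.0 -0.0008
tape [0.5674 0.157 ] tray 0.0973 0.0353 box 0.0967 0.0057
red shift px ((0.022818250385324035, 0.006663889140483548), 0.9930423972783265)
iron shift px ((0.0019595641499847716, -0.039222587828978916), 0.9598287576216239)
```

All values are within tolerance and the bystanders haven't moved, so I'm handing in.

```bash
python3 -c "
from rig import ticket,manip
print(ticket.sign_off(), manip.get_state()['clock'])"
```

```text
the job is handed in; nothing more can be done
the job is handed in; nothing more can be done
```

The soldering kit is set out as asked and handed in, about 26 s into the 96 s allowed. `sign_off` gives no verdict, so these are my own final measurements from the top camera, taken with the arm moved clear of the work:

| Item | Where it ended up |
|---|---|
| Solder reel | Standing on the lid, within about 1 mm of its middle |
| Green tape | Flat on the bench, about 97 mm from both the box's and the tray's middle lines; 35 mm (tray) and 6 mm (box) off centre lengthwise, where 50 is allowed |
| Side cutters | On the far side of the tray from the box, 93 mm from its middle line; centred lengthwise within 1 mm and within 1° of parallel |
| Coil holder | 132 mm in front of the tray's centre, about 4 mm to one side and 3° off parallel |
| Red tape and teal iron | Not moved (under 0.05 px shift in the image) |

No check failed. The top and wrist views disagreed by about 3.5 mm on where the tray's centre lies sideways; that is within every margin.

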